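# Hang the terminal-block bin back in its gap on the bin rail

## Robot

A 7-joint arm with a two-finger parallel gripper is mounted at the origin on the work surface. World frame = base frame: x ahead of the robot, y to its left, z up, the work surface at z = 0. Lengths are in mm, angles in degrees, forces in N, time in s.
With the tool pointing down it reaches from about 350 to 900 mm from the base axis. Payload 7.2 kg.
Tool frame: the origin (TCP) lies midway between the tips of the shut fingers; the grasp point (between the pads) lies env.grip_point_offset behind it (env.grip_point_offset is the distance from the TCP to the grasp point, in mm); x points along the fingers, y is the direction in which the jaws open and shut, and the axes are right-handed (so a half turn about x gives the same grasp; the last joint's range is limited). The gripper opens to 85 mm and grips with 20 to 120 N. Pads are 22 mm wide; open, the fingers measure 114 mm over their backs; the gripper's body (76 mm by 85 mm) begins 54 mm behind the grasp point. The pads swing forward as they close: fully open they stand 13 mm farther back than shut.
Start: joints at [70.806, 23.554, -0.728, 91.456, 0.321, 64.991, -4.71], TCP at [164.767, -602.894, 231.297] pointing down, gripper open.
Joint ranges: [-169.25, 169.25], [-16.82, 113.86], [-84.01, 82.57], [7.8, 145.47], [-59.2, 239.2], [7.22, 106.19], [-163.78, 163.78]. Speed limits (degrees/s): [136.94, 136.94, 172.46, 172.46, 180, 180, 180].

## Interface

Orientations are given as [roll, pitch, yaw] about the fixed x, y, z axes, in that order (R = Rz(yaw) Ry(pitch) Rx(roll)).
In Python, from rig import readout, cams, job, env gives the robot as it stands.
- The arm moves only by the shell command python3 -m inch 'ROWS' [FORCE]. ROWS is JSON, a list of rows, each an object of numbers: "hand": the finger opening in m, from 0 to 0.0854; "dx", "dy", "dz": the shift along the tool's x, y, z in m; "wx", "wy", "wz": the turn, a rotation vector about the tool's x, y, z in rad. In form: [{"hand": .., "dx": .., "dy": .., "dz": .., "wx": .., "wy": .., "wz": ..}, ...]. A call has 1 to 20 rows; each row shifts and turns the commanded pose from where the row before left it, along the tool's axes as they then stand; what a row does not reach is not made up. A row lasts 1/12 s, in which the tool goes at most 41.7 mm and 7.16 degrees, less where a joint would pass 70% of its speed; a pose out of reach is approached as far as the arm can. A call with a gripper value outside its range is refused whole. The fingers move at their own pace and stop on an object; FORCE is the grip in N (left out, the last holds). Time passes only in rows, so rows that do not move let the fingers close. It gives the time, the measured TCP pose, the force and the opening at its end, in the units of the state.
- readout.get_obs(): the state, without advancing time (a new reading comes with each control period).
- cams.get_image(name): name is "side" or "top"; returns a dict with "color" (400x640x3 uint8, blue, green, red), "fx", "fy", "cx", "cy" (pixels), "k1" (the pictures are not rectified: a ray, as slopes to the right and down, at radius r is drawn at 1 + k1 r^2 times it, then the intrinsics apply), "xyz" and "orientation" of the camera in the world. Camera axes: x right, y up, looking along -z (the intrinsics and any distortion apply to the point x, -y, -z); pixel columns grow to the right and rows downward; lengths in mm; the calibration is good to about 2 mm. A picture is of the moment at which its call begins. There is no depth.
- job.hand_in(): hands the job in, once; it reports no verdict.
The state is a dict: "t": time; "q": joint angles; "qvel": joint speeds; "effort": joint torques, N m; "tool_pos": TCP position; "tool_rot": TCP orientation; "force": force on the tool from outside, world axes, zero at the start; "ft_torque": the same for the moment, N m; "gripper_width": finger opening in mm.
Only numpy, scipy, OpenCV 4.12 (cv2) and the standard library are available. Lean on these libraries where they do the work, as an engineer would, in place of code of your own. Each camera call takes 0.05 s, during which the arm holds its last target.

## Task

Lift the blue bin of terminal blocks out of the carton by its rim and set it down on the black mat. Then take it again by its front wall and hang it on the bin rail in the narrow gap between the two bins there, easing them apart with it as it goes down: hook it over the rail's top edge while you still hold it, lower its front until its back rests against the rail, and let go gently so that it neither drops nor swings. Keep the bin upright, the other two bins on the rail, and leave everything else alone.

Things in the scene. Friction and masses are not known exactly. Their poses are not given: they have to be found in the camera images.
- stock_bin: Blue open-fronted bin of grey (one green, one yellow) terminal blocks, 0.26 kg, at first in the carton. Origin: centre of underside; x from its front to its back, y to its left, z up. 125 deep (x -62.5 to +62.5), 80 wide at the foot growing evenly to 98 at the rim, 75 high, floor 3 thick. Contents fill x -14 to +56 up to height 40, centre of mass near x +12, height 25.
- stock_front (a point): Middle of the upper edge of the bin's front wall (bin frame -58, 0, 45 mm). This wall is 45 high and 9 thick (x -62.5 to -53.5), carries a white card, and has 39 mm of free room behind it. Axes as the bin's.
- stock_rim_left (a point): A grip spot on the bin's left rim (bin frame +18, +44.3, 75 mm). The side walls are 9.5 thick at the rim (outer face 49, inner 39.5 from the middle) and thinner below, 7 at 40 mm under it. The rim is level from x -10 to +62 and slopes down forward to height 45. Axes as the bin's.
- stock_rim_right (a point): The same on the right rim (bin frame +18, -44.3, 75 mm).
- stock_hook (a point): Middle of the roof of the bin's hook slot (bin frame +66.5, 0, 71 mm); it rides on the rail's edge. The hook runs 76 wide along the top of the back: a web (height 71 to 75) reaching back to x 74.5 and a flange (x 70.5 to 74.5) hanging from it down to height 56. The slot between back wall and flange is 8 wide, open below. Axes as the bin's.
- bin_rail: Bench-top bin rail, fixed. Origin: on the bench under the middle of the front face of its two steel strips; x points away from the worker, y along the rail to the left, z up. Strips 3 thick (x 0 to 3), 400 long: the upper from height 134 to its free top edge at 160; the lower, on which the foot of a bin's back rests, from 85 to 110. Blue posts 30 square, 184 high, at y +-215.
- rail_lip (a point): Middle of the rail's free top edge (rail frame +1.5, 0, 160 mm), straight and level along y. Axes as the rail's. A hung bin's x runs along the rail's x, its hook point lies on the edge, its underside about 90 above the bench; its front hangs 4 to 5 degrees low once its back rests on the lower strip.
- bin_left: Blue bin of the same make, size and frame as stock_bin, full of black contact blocks, 0.32 kg, hanging loose on the rail to the left (+y) of the gap. Slippery plastic: it slides along the rail when pushed with a few newtons. The gap between the rims of the two hung bins is 88 to 93 at first and has to become 98.
- bin_right: The same, filled with white cable glands, hanging to the right (-y) of the gap.
- bin_left_hook (a point): Middle of the roof of bin_left's hook slot, as stock_hook.
- bin_right_hook (a point): Middle of the roof of bin_right's hook slot, as stock_hook.
- carton: Open cardboard carton 240 (x) by 210 (y), walls 55 high and 5 thick, floor 5 thick, fixed. Origin: centre of underside. Boxed stock 51 to 55 high fills its +x end. stock_bin stands in its -x end, front wall 2 mm from the carton's -x wall, so the front wall cannot be gripped there; beside the bin's rims 40 to 60 mm are free.
- mat: Black rubber bench mat 280 (x) by 230 (y), 3 thick, fixed and empty. Origin: centre of the underside.
- isolator_a: Grey and white switch enclosure 92 by 70, 75 high with its handle, loose on the bench. Origin: centre of the underside. Bystander.
- isolator_b: A second one, with a red handle. Bystander.
- screwdriver: Screwdriver with an orange handle, 190 long, lying on the bench. Bystander.
- tape_roll: Roll of black tape, 90 across, 22 high. Bystander.
Things that resemble listed ones, but are neither listed nor needed, are in the scene too. Leave any orange look-alike of the stock_bin alone. Leave any turquoise look-alike of the bin_left alone.

How it is judged (in metres and radians):
On the way, in this order (a step that is already met when the one before it is completed fails the run):
1. the bin stands on the mat, upright and let go (x of stock_bin in the frame of mat between -0.13 and 0.13 m and y of stock_bin in the frame of mat between -0.11 and 0.11 m and z of stock_bin in the frame of mat below 0.01 m and angle between stock_bin's own z axis and vertical below 0.06 rad and contact force between the fingers and stock_bin below 0.1 N), for 0.2 s.
2. the bin's hook is over the rail's top edge while the fingers still hold the bin (x of stock_hook in the frame of rail_lip between -0.006 and 0.006 m and z of stock_hook in the frame of rail_lip below 0.006 m and contact force between the fingers and stock_bin above 0.5 N), for 0.1 s.
At the end, for the whole second after the job is handed in: The bin is let go and at rest, hooked on the rail (slot over the edge within 6 mm, its roof within 4 mm of the edge), upright within 8 degrees, square to the rail within 5, between the other two bins (centres 90 to 125 mm away on each side), which also hang fully on the rail (x of stock_hook in the frame of rail_lip between -0.006 and 0.006 m and z of stock_hook in the frame of rail_lip between -0.006 and 0.004 m and angle between each of stock_bin, bin_left, bin_right's own z axis and vertical below 0.14 rad and angle between the y axis of stock_bin and the y axis of bin_rail, either way round below 0.09 rad and y of stock_bin in the frame of bin_left between -0.125 and -0.09 m and y of stock_bin in the frame of bin_right between 0.09 and 0.125 m and z of bin_left_hook in the frame of rail_lip between -0.006 and 0.004 m and z of bin_right_hook in the frame of rail_lip between -0.006 and 0.004 m and linear speed of stock_bin below 0.02 m/s and contact force between the fingers and stock_bin below 0.1 N); the robot touches nothing.
It fails at once if the bin is tipped by more than 30 degrees (angle between stock_bin's own z axis and vertical above 0.52 rad).
It fails at once if the bin drops onto the rail or swings on it: at the rail (hook within 12 mm of the edge) it moves faster than 0.25 m/s or turns faster than 1.5 rad/s (z of stock_hook in the frame of rail_lip between -0.02 and 0.012 m and x of stock_hook in the frame of rail_lip between -0.012 and 0.012 m and (linear speed of stock_bin above 0.25 m/s or angular speed of stock_bin above 1.5 rad/s)).
It fails at once if one of the two hung bins is knocked off or pushed along by more than 50 mm (distance of any of bin_left, bin_right from where it was at the start of the episode above 0.05 m).
It fails at once if a bystander is moved by more than 25 mm (distance of any of isolator_a, isolator_b, screwdriver, tape_roll from where it was at the start of the episode above 0.025 m).
It also fails if it takes over 64 s, if anything falls off the work surface, if the arm or the gripper's body presses on something with over 40 N, if the wrist force passes 120 N, or if a joint passes its speed limit or range.

## Working session

There is one attempt and no reset: what is moved stays moved. The work goes in short steps, Python scripts to look and compute and a shell command to move; the robot and the scene stay as the last step left them, time stands still between calls to the robot, and variables do not carry over. Pictures are saved under pics/ and viewed, and the job is handed in when it is done.

```bash
ls; mkdir -p pics
python3 - <<'E'
from rig import readout, cams, job, env
import cv2
print(readout.get_obs()); print(env.grip_point_offset)
for n in("side","top"):
    i=cams.get_image(n); cv2.imwrite(f"pics/{n}0.png",i["color"]); print({k:v for k,v in i.items() if k!="color"})
E
```

```text
pics
{'t': 0.0, 'q': array([70.8061534 , 23.60108809, -0.73168085, 91.50376038,  0.3204162 ,
       64.98994928, -4.70860099]), 'qvel': array([ 0.05766358, -0.05190231,  0.02430178,  0.00122331,  0.0176154 ,
        0.07464936,  0.05219649]), 'effort': array([-1.64913454e-03, -6.00620055e+01,  6.81156535e-01, -2.99403816e+01,
        1.38151200e-02,  1.07381365e-02, -1.69580045e-05]), 'tool_pos': array([ 164.64177492, -602.41290155,  230.44316708]), 'tool_rot': array([-87.00960537,  89.90722533, 108.2820635 ]), 'force': array([-0.50645151, -0.4200095 , -0.92312824]), 'ft_torque': array([-0.01975509,  0.00135452, -0.01613031]), 'gripper_width': 85.40504999295975}
18.700000000000003
{'fx': 420.1063268625574, 'fy': 420.1063268625574, 'cx': 319.07938329515963, 'cy': 205.4733039715677, 'k1': -0.07530406279724289, 'xyz': array([-242.03807433,  813.52406441,  812.65182231]), 'orientation': array([  56.40659159,   -0.73018832, -138.63871137])}
{'fx': 436.54746233503846, 'fy': 436.54746233503846, 'cx': 314.850447274737, 'cy': 203.0496303804035, 'k1': -0.09633479179149429, 'xyz': array([ 302.69327155,   21.98887366, 1353.2886829 ]), 'orientation': array([  7.42626271,  -0.47315533, -88.66632261])}
```

View pics/side0.png

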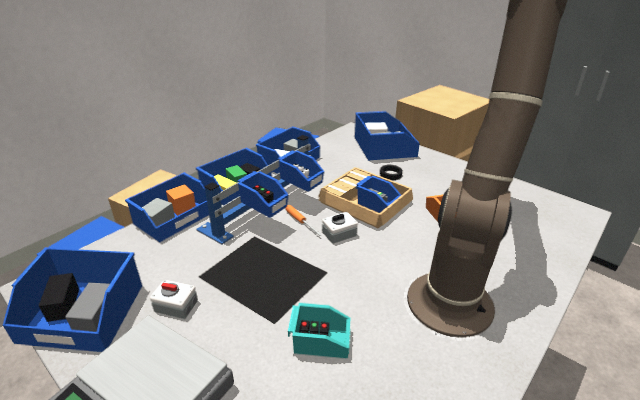

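View pics/top0.png

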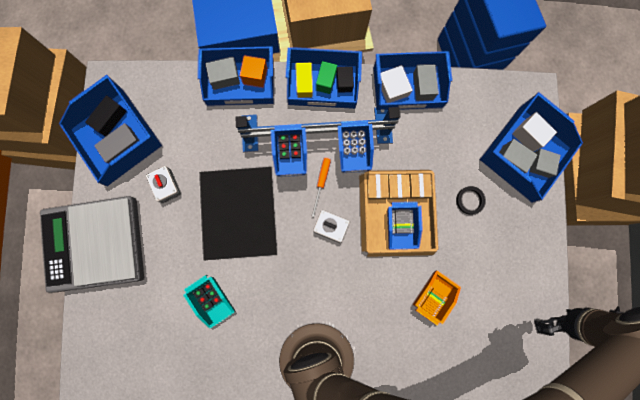

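```bash
cat > h.py <<'E'
import numpy as np, cv2, pickle
from scipy.spatial.transform import Rotation as R
from scipy.optimize import least_squares
def snap(name,tag):
    from rig import cams
    i=cams.get_image(name); pickle.dump(i,open(f"pics/{tag}.pkl","wb")); cv2.imwrite(f"pics/{tag}.png",i["color"]); return i
def load(tag): return pickle.load(open(f"pics/{tag}.pkl","rb"))
def K(i): return np.array([[i["fx"],0,i["cx"]],[0,i["fy"],i["cy"]],[0,0,1.]])
def ext(i):
    Rc=R.from_euler("xyz",i["orientation"],degrees=True).as_matrix()@np.diag([1,-1,-1.])
    return Rc,np.array(i["xyz"])
def proj(i,P):
    Rc,c=ext(i); P=np.atleast_2d(np.array(P,float))
    r,_=cv2.Rodrigues(Rc.T)
    return cv2.projectPoints(P.reshape(-1,1,3),r,-Rc.T@c,K(i),np.array([i["k1"],0,0,0.]))[0].reshape(-1,2)
def back(i,uv,z):
    Rc,c=ext(i); uv=np.array(uv,float).reshape(-1,1,2)
    n=cv2.undistortPoints(uv,K(i),np.array([i["k1"],0,0,0.])).reshape(-1,2)
    d=np.c_[n,np.ones(len(n))]@Rc.T
    return c+d*((z-c[2])/d[:,2])[:,None]
def crop(i,u0,v0,u1,v1,s,out):
    c=cv2.resize(i["color"][v0:v1,u0:u1],None,fx=s,fy=s,interpolation=cv2.INTER_CUBIC); cv2.imwrite("pics/"+out,c)
def box(front=True):
    # bin keypoints (bin frame)
    return None
def T(x,y,z,yaw,P,pitch=0):
    return R.from_euler("zy",[yaw,pitch],degrees=True).apply(np.atleast_2d(P))+[x,y,z]
E
python3 - <<'E'
from h import *
a=snap("top","t1"); b=snap("side","s1")
crop(a,350,160,450,260,6,"c_carton_t.png")
crop(a,230,105,410,185,4,"c_rail_t.png")
crop(b,310,155,430,235,6,"c_carton_s.png")
crop(b,190,130,340,250,5,"c_rail_s.png")
E
```

```text
(no output)
```

View pics/c_carton_t.png

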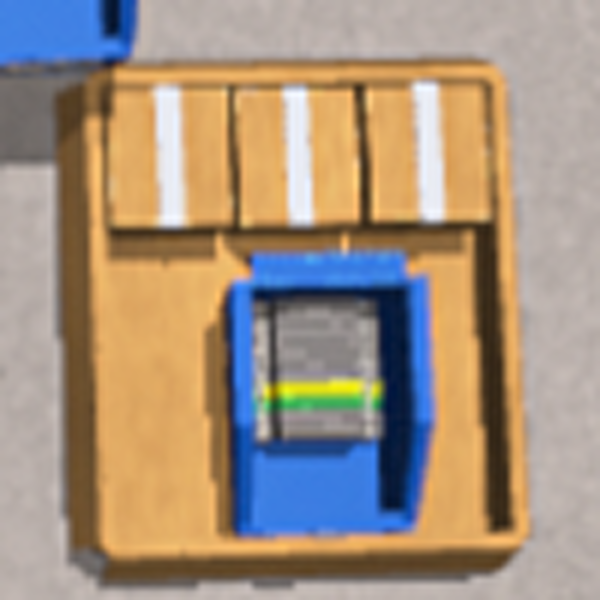

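View pics/c_rail_t.png

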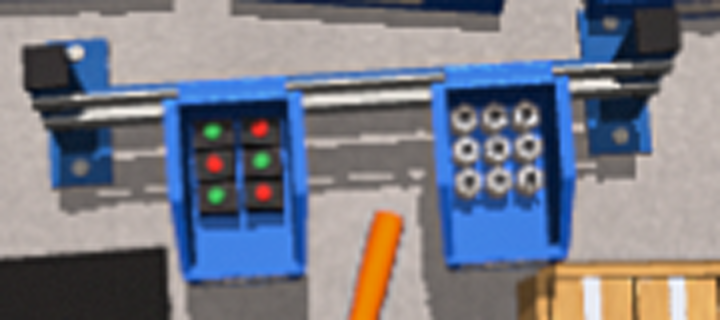

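View pics/c_carton_s.png

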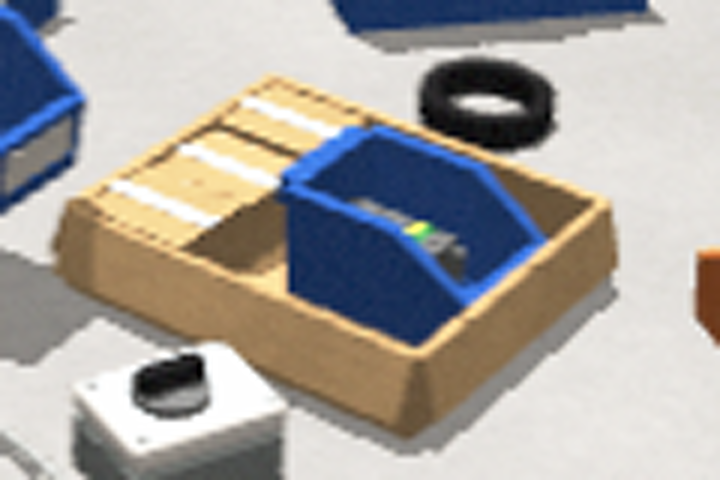

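View pics/c_rail_s.png

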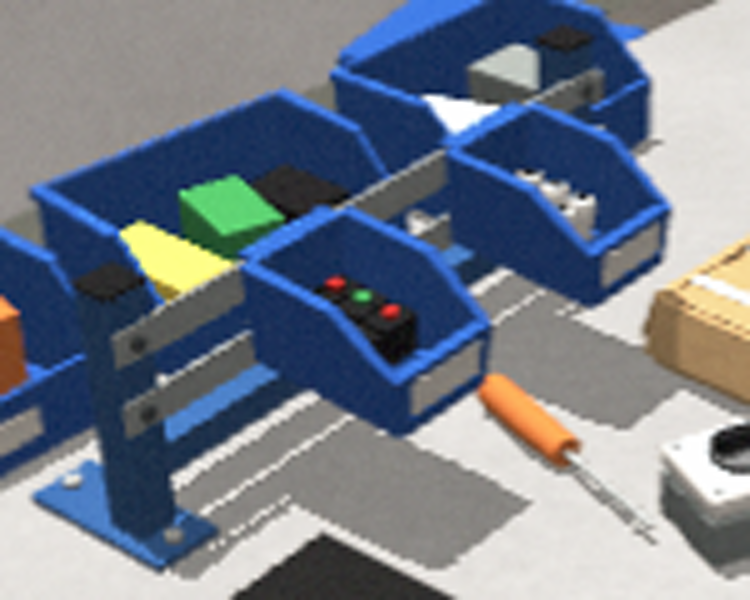

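```bash
cat >> h.py <<'E'
BP=dict(bl=(62.5,49,75),br=(62.5,-49,75),fl=(-62.5,45.4,45),fr=(-62.5,-45.4,45),hl=(74.5,38,75),hr=(74.5,-38,75),ml=(-10,49,75),mr=(-10,-49,75))
def fit(obs,model,x0,free,verbose=True):
    # obs: list of (img, {name:(u,v)}); x0 = [x,y,z,yaw,pitch]; free = indices
    x0=np.array(x0,float)
    def f(p):
        x=x0.copy(); x[free]=p
        return np.concatenate([(proj(i,T(*x[:4],[model[k] for k in d],pitch=x[4]))-np.array(list(d.values()))).ravel() for i,d in obs])
    r=least_squares(f,x0[free],loss="soft_l1"); x=x0.copy(); x[free]=r.x
    if verbose:
        print("pose",x.round(2)); n=[k for _,d in obs for k in d]; 
        for k,e in zip(n,f(r.x).reshape(-1,2).round(1)): print(k,e,end=" ")
        print()
    return x
def cu(u0,v0,s,d): return {k:((x+.5)/s-.5+u0,(y+.5)/s-.5+v0) for k,(x,y) in d.items()}
def draw(i,segs,u0,v0,u1,v1,s,out):
    c=cv2.resize(i["color"][v0:v1,u0:u1],None,fx=s,fy=s,interpolation=cv2.INTER_CUBIC)
    for P,col in segs:
        q=((proj(i,P)-[u0,v0]+.5)*s-.5).astype(np.int32).reshape(-1,1,2); cv2.polylines(c,[q],False,col,1)
    cv2.imwrite("pics/"+out,c)
def binsegs(x,col=(0,255,255)):
    B=lambda *n:T(*x[:4],[BP[k] for k in n],pitch=x[4])
    return [(B("bl","ml","fl","fr","mr","br","bl"),col),(B("hl","hr"),col)]
E
python3 - <<'E'
from h import *
a=load("t1"); b=load("s1")
to=cu(350,160,6,dict(bl=(230,280),br=(430,275),fl=(235,533),fr=(412,530),hl=(253,254),hr=(405,252),mr=(435,425)))
so=cu(310,155,6,dict(bl=(285,182),ml=(374,207),fl=(465,302),fr=(546,243),mr=(475,165),br=(375,128)))
for o in ([(a,to)],[(b,so)],[(a,to),(b,so)]): x=fit(o,BP,[550,-190,5,0,0],[0,1,3])
draw(a,binsegs(x),350,160,450,260,6,"o1.png");draw(b,binsegs(x),310,155,430,235,6,"o2.png")
# hung bins
tl=cu(230,105,4,dict(bl=(163,97),br=(305,90),fl=(186,281),fr=(304,274),hl=(175,87),hr=(285,80)))
tr=cu(230,105,4,dict(bl=(432,81),br=(577,73),fl=(446,267),fr=(569,259),hl=(443,71),hr=(553,63)))
sl=cu(190,130,5,dict(bl=(244,265),fl=(397,382),fr=(490,325),mr=(435,258),ml=(320,300)))
sr=cu(190,130,5,dict(bl=(448,153),fl=(590,243),fr=(668,210),mr=(606,147),ml=(520,177)))
for n,t,s in(("L",tl,sl),("R",tr,sr)):
    print(n)
    for o in ([(a,t)],[(a,t),(b,s)]): y=fit(o,BP,[700,0,90,0,-4.5],[0,1,2,3])
    print("hook",T(*y[:4],[66.5,0,71],pitch=y[4]).round(1))
    draw(a,binsegs(y),230,105,410,185,4,f"o3{n}.png");draw(b,binsegs(y),190,130,340,250,5,f"o4{n}.png")
E
```

```text
pose [ 404.83 -251.9     5.      1.73    0.  ]
bl [ 0.2 -0.4] br [-0.3  0.2] fl [-0.1  0.2] fr [0.5 0.4] hl [-0.  -0.1] hr [0.  0.1] mr [-0.3 -0.3] 
pose [ 408.97 -249.26    5.      0.52    0.  ]
bl [-1.4  0.1] ml [1.3 3.4] fl [-0.9  0.5] fr [ 0.1 -0.5] mr [ 0.6 -0.6] br [ 0.1 -1.4] 
pose [ 406.08 -251.04    5.      1.24    0.  ]
bl [ 0.1 -1. ] br [-0.4 -0.1] fl [-0.5 -0.4] fr [0.  0.1] hl [-0.1 -0.7] hr [-0.  -0.3] mr [-0.6 -0.6] bl [-0.4  0.3] ml [2.5 3.6] fl [0.4 0.6] fr [ 1.1 -0.5] mr [ 1.4 -0.6] br [ 0.7 -1.2] 
L
pose [612.32  92.08  78.26   4.91  -4.5 ]
bl [0.1 1.1] br [-0.9  0.7] fl [-1.1  0. ] fr [ 0.9 -0.2] hl [ 0.7 -0.8] hr [ 0.  -0.7] 
pose [611.9   92.8   82.58   4.11  -4.5 ]
bl [-0.   0.5] br [-0.8  0.6] fl [-1.8 -0.3] fr [ 0.4 -0.1] hl [ 0.7 -1.3] hr [ 0.1 -0.9] bl [-0.7  0.1] fl [-0.3  0.9] fr [ 1.2 -0.7] mr [ 0.4 -2.3] ml [1.2 2.5] 
hook [[672.5  97.6 158.6]]
R
pose [623.92 -96.15  96.13   4.71  -4.5 ]
bl [-0.2  0.8] br [-1.6  0.9] fl [-0.3 -0.1] fr [0.7 0.1] hl [ 0.7 -1.1] hr [ 0.2 -0.6] 
pose [629.4  -96.6   81.05   4.09  -4.5 ]
bl [-0.1  0.3] br [-1.9  0.9] fl [-0.7 -1.1] fr [-0.1 -0.5] hl [ 0.8 -1.5] hr [-0.  -0.6] bl [-0.7 -0.1] fl [0.2 3.2] fr [ 1.3 -0.9] mr [ 2.7 -1.8] ml [1.5 3. ] 
hook [[690.  -91.9 157. ]]
```

```bash
sed -i 's/from_euler("zy"/from_euler("ZY"/' h.py
python3 - <<'E'
from h import *
a=load("t1"); b=load("s1")
tl=cu(230,105,4,dict(bl=(163,97),br=(305,90),fl=(186,281),fr=(304,274),hl=(175,87),hr=(285,80)))
tr=cu(230,105,4,dict(bl=(432,81),br=(577,73),fl=(446,267),fr=(569,259),hl=(443,71),hr=(553,63)))
sl=cu(190,130,5,dict(bl=(244,265),fl=(397,382),fr=(490,325)))
sr=cu(190,130,5,dict(bl=(448,153),fl=(590,243),fr=(668,210)))
S=[]
for n,t,s in(("L",tl,sl),("R",tr,sr)):
    for o in ([(a,t)],[(b,s)],[(a,t),(b,s)]): y=fit(o,BP,[650,0,84,4,-4.5],[0,1,3])
    print("hook",T(*y[:4],[66.5,0,71],pitch=y[4]).round(1))
    S+=binsegs(y)
draw(a,S,230,105,410,185,4,f"o3.png");draw(b,S,190,130,340,250,5,f"o4.png")
E
```

```text
pose [610.85  92.14  84.     4.99  -4.5 ]
bl [0. 1.] br [-0.8  0.6] fl [-1.1  0.1] fr [ 1.  -0.1] hl [ 0.7 -0.9] hr [ 0.1 -0.8] 
pose [610.52  93.7   84.     3.96  -4.5 ]
bl [-0.6 -0.2] fl [-0.3  0.7] fr [ 1.3 -0.7] 
pose [611.02  92.8   84.     4.51  -4.5 ]
bl [-0.1  0.8] br [-0.8  0.7] fl [-1.6 -0. ] fr [0.6 0. ] hl [ 0.6 -1.1] hr [ 0.1 -0.8] bl [-0.5 -0.2] fl [0.1 0.5] fr [ 1.4 -1. ] 
hook [[671.6  97.6 160. ]]
pose [627.14 -96.86  84.     4.8   -4.5 ]
bl [-0.  1.] br [-1.8  1.2] fl [-0.2 -0.4] fr [ 0.5 -0.2] hl [ 0.8 -0.9] hr [ 0.  -0.3] 
pose [627.49 -93.39  84.     3.93  -4.5 ]
bl [-0.9 -0.5] fl [-0.1  2.9] fr [ 1.1 -1.1] 
pose [627.7  -96.29  84.     4.43  -4.5 ]
bl [-0.1  0.7] br [-1.9  1.1] fl [-0.5 -0.7] fr [ 0.1 -0.2] hl [ 0.8 -1.2] hr [ 0.  -0.4] bl [-0.3 -0.7] fl [0.7 2.5] fr [ 1.6 -1.5] 
hook [[688.2 -91.6 160. ]]
```

View pics/o3.png

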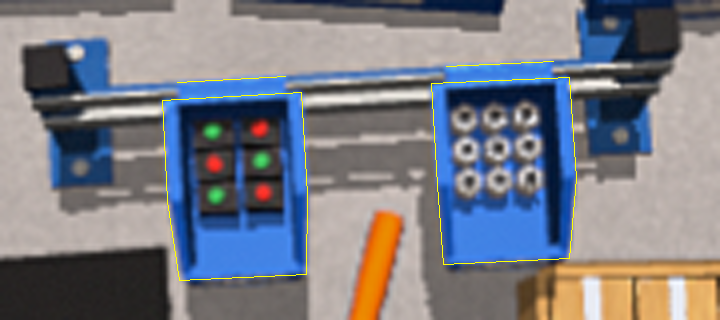

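View pics/o4.png

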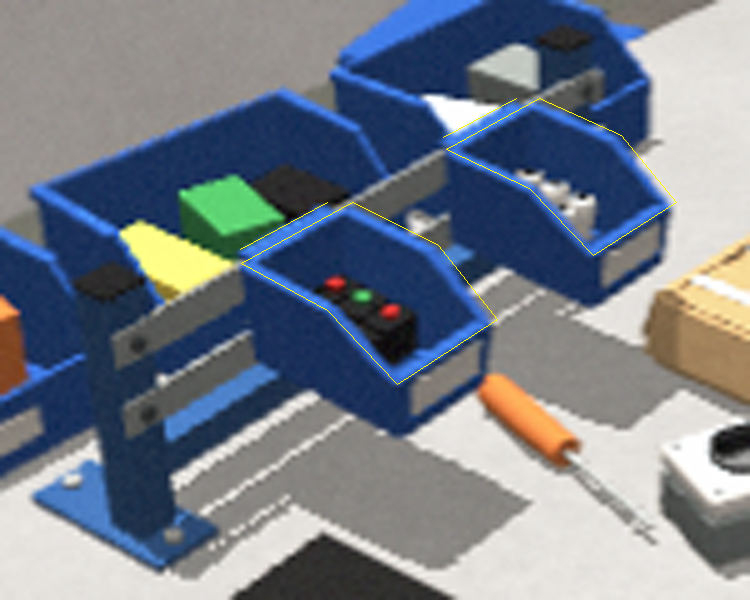

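View pics/o1.png

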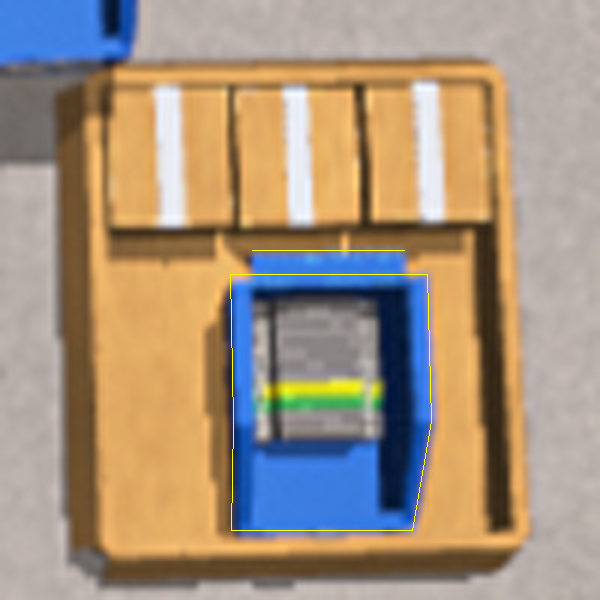

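View pics/o2.png

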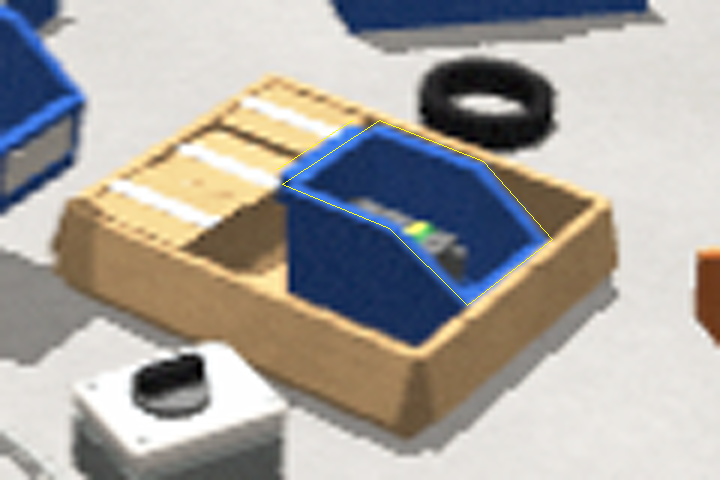

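```bash
cat >> h.py <<'E'
def Rt(o): return R.from_euler("xyz",o["tool_rot"],degrees=True)
def down(yawy):
    """tool x down, tool y at world heading yawy (deg)"""
    c,s=np.cos(np.radians(yawy)),np.sin(np.radians(yawy)); x=np.array([0,0,-1.]);y=np.array([c,s,0]);return R.from_matrix(np.c_[x,y,np.cross(x,y)])
def plan(pos,Rg,o=None):
    if o is None:
        from rig import readout
        o=readout.get_obs()
    Rn=Rt(o); rv=(Rn.inv()*Rg).as_rotvec(); d=np.array(pos)-o["tool_pos"]
    print("t",round(o["t"],2),"pos",o["tool_pos"].round(1),"toolx",Rn.as_matrix()[:,0].round(3),"tooly head",round(float(np.degrees(np.arctan2(*Rn.as_matrix()[1::-1,1]))),2),"w",round(o["gripper_width"],1),"F",o["force"].round(1))
    print("rotvec",rv.round(4),"then shift m (new axes)",(Rg.inv().apply(d)/1000).round(4),"| (old axes)",(Rn.inv().apply(d)/1000).round(4))
E
python3 - <<'E'
from h import *
plan([422,-206.6,200],down(91.6)); plan([422,-206.6,200],down(-88.4))
a=load("t1"); b=load("s1")
print("mat",back(a,[(201,170),(272,167),(276,255),(204,259)],3).round(0))
# rail top edge pts in top crop
p=lambda x,y:((x+.5)/4-.5+230,(y+.5)/4-.5+105)
print(back(a,[p(300,87),p(440,76),p(40,100),p(560,70)],160).round(1))
crop(a,290,120,345,135,14,"c_edge.png")
crop(b,250,150,285,180,16,"c_edges.png")
E
```

```text
t 0.2 pos [ 164.7 -602.6  230.8] toolx [-0.     0.001 -1.   ] tooly head -74.71 w 85.5 F [ 0.5 -0.5  0.2]
rotvec [-2.9027e+00 -1.4000e-03  3.0000e-04] then shift m (new axes) [0.0308 0.3887 0.2683] | (old axes) [ 0.0311 -0.3141 -0.3526]
t 0.2 pos [ 164.7 -602.6  230.8] toolx [-0.     0.001 -1.   ] tooly head -74.71 w 85.5 F [ 0.5 -0.5  0.2]
rotvec [2.389e-01 2.000e-04 9.000e-04] then shift m (new axes) [ 0.0308 -0.3887 -0.2683] | (old axes) [ 0.0311 -0.3141 -0.3526]
mat [[576. 378.   3.]
 [590. 153.   3.]
 [315. 131.   3.]
 [297. 353.   3.]]
[[ 676.4   49.8  160. ]
 [ 687.2  -49.2  160. ]
 [ 662.8  233.5  160. ]
 [ 694.1 -134.5  160. ]]
```

View pics/c_edge.png

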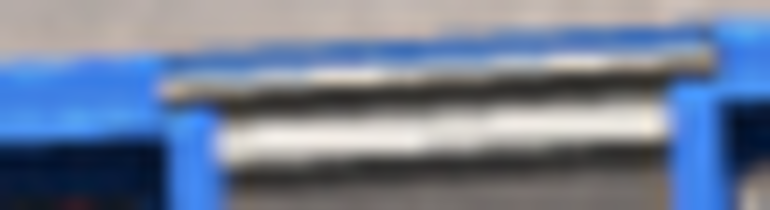

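View pics/c_edges.png

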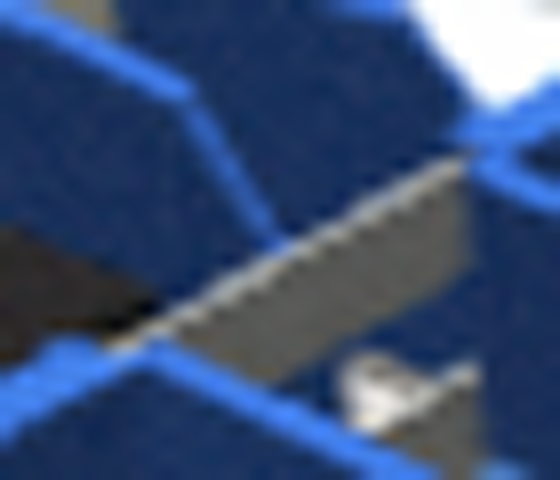

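Run:
```python
from h import *
a=load("t1"); b=load("s1")
p=lambda u0,v0,s,x,y:((x+.5)/s-.5+u0,(y+.5)/s-.5+v0)
q=back(a,[p(290,120,14,200,86),p(290,120,14,690,59)],160)
r=back(b,[p(250,150,16,115,347),p(250,150,16,462,160)],160)
for e in(q,r):
    d=e[0]-e[1]; print(e.round(1),"yaw",np.degrees(np.arctan2(-d[0],d[1])).round(2),"x at y=0",(e[1,0]-e[1,1]*d[0]/d[1]).round(1))
```

```text
[[678.4  52.1 160. ]
 [686.7 -46.9 160. ]] yaw 4.79 x at y=0 682.8
[[678.9  56.6 160. ]
 [686.2 -46.6 160. ]] yaw 4.03 x at y=0 682.9
```

```bash
python3 -m inch '[{"hand":0.045,"dx":0.0,"dy":-0.016,"dz":-0.018,"wx":0.024},{"hand":0.045,"dy":-0.016,"dz":-0.018,"wx":0.024},{"hand":0.045,"dy":-0.026,"dz":-0.028,"wx":0.024},{"hand":0.045,"dy":-0.026,"dz":-0.028,"wx":0.024},{"hand":0.045,"dy":-0.026,"dz":-0.028,"wx":0.024},{"hand":0.045,"dy":-0.026,"dz":-0.028,"wx":0.024},{"hand":0.045,"dy":-0.026,"dz":-0.028,"wx":0.024},{"hand":0.045,"dy":-0.026,"dz":-0.028,"wx":0.024},{"hand":0.045,"dy":-0.026,"dz":-0.028,"wx":0.024},{"hand":0.045,"dy":-0.026,"dz":-0.028,"wx":0.024},{"hand":0.045,"dy":-0.026,"dz":-0.028},{"hand":0.045,"dy":-0.026,"dz":-0.028},{"hand":0.045,"dy":-0.01,"dz":-0.01},{"hand":0.045}]'
python3 - <<'E'
from h import *
plan([422,-206.6,150],down(-88.4))
E
```

```text
t 0.2 pos [ 164.7 -602.6  230.8] toolx [-0.     0.001 -1.   ] tooly head -74.71 w 85.5 F [ 0.5 -0.5  0.2]
rotvec [2.389e-01 2.000e-04 9.000e-04] then shift m (new axes) [ 0.0808 -0.3887 -0.2683] | (old axes) [ 0.0811 -0.3141 -0.3526]invalid input at $[0]: expected keys hand, dx, dy, dz, wx, wy, wz
```

```bash
python3 -m inch '[{"hand":0.045,"dx":0,"dy":-0.012,"dz":-0.012,"wx":0.03,"wy":0,"wz":0},{"hand":0.045,"dx":0,"dy":-0.024,"dz":-0.02,"wx":0.03,"wy":0,"wz":0},{"hand":0.045,"dx":0,"dy":-0.03,"dz":-0.022,"wx":0.03,"wy":0,"wz":0},{"hand":0.045,"dx":0,"dy":-0.03,"dz":-0.022,"wx":0.03,"wy":0,"wz":0},{"hand":0.045,"dx":0,"dy":-0.03,"dz":-0.022,"wx":0.03,"wy":0,"wz":0},{"hand":0.045,"dx":0,"dy":-0.03,"dz":-0.022,"wx":0.03,"wy":0,"wz":0},{"hand":0.045,"dx":0,"dy":-0.03,"dz":-0.022,"wx":0.03,"wy":0,"wz":0},{"hand":0.045,"dx":0,"dy":-0.03,"dz":-0.022,"wx":0.03,"wy":0,"wz":0},{"hand":0.045,"dx":0,"dy":-0.03,"dz":-0.022,"wx":0,"wy":0,"wz":0},{"hand":0.045,"dx":0,"dy":-0.03,"dz":-0.022,"wx":0,"wy":0,"wz":0},{"hand":0.045,"dx":0,"dy":-0.03,"dz":-0.022,"wx":0,"wy":0,"wz":0},{"hand":0.045,"dx":0,"dy":-0.03,"dz":-0.022,"wx":0,"wy":0,"wz":0},{"hand":0.045,"dx":0,"dy":-0.02,"dz":-0.012,"wx":0,"wy":0,"wz":0},{"hand":0.045,"dx":0,"dy":0,"dz":0,"wx":0,"wy":0,"wz":0}]'
python3 - <<'E'
from h import *
plan([422,-206.6,120],down(-88.4))
E
```

```text
t: 1.37
tool_pos: [392.9, -217.1, 231.5]
tool_rot: [-138.2, 89.9, 43.7]
force: [0.5, 0.4, 0.6]
gripper_width: 45.1
t 1.37 pos [ 392.9 -217.1  231.5] toolx [ 0.001  0.001 -1.   ] tooly head -88.05 w 45.1 F [0.5 0.4 0.6]
rotvec [ 0.0062 -0.0015  0.0013] then shift m (new axes) [ 0.1115 -0.0097 -0.0293] | (old axes) [ 0.1116 -0.0094 -0.0292]
```

```bash
python3 -m inch '[{"hand":0.045,"dx":0.01,"dy":-0.003,"dz":-0.008,"wx":0.006,"wy":-0.0015,"wz":0.0013},{"hand":0.045,"dx":0.02,"dy":-0.004,"dz":-0.014,"wx":0,"wy":0,"wz":0},{"hand":0.045,"dx":0.03,"dy":-0.0027,"dz":-0.0073,"wx":0,"wy":0,"wz":0},{"hand":0.045,"dx":0.03,"dy":0,"dz":0,"wx":0,"wy":0,"wz":0},{"hand":0.045,"dx":0.02,"dy":0,"dz":0,"wx":0,"wy":0,"wz":0},{"hand":0.045,"dx":0,"dy":0,"dz":0,"wx":0,"wy":0,"wz":0},{"hand":0.045,"dx":0,"dy":0,"dz":0,"wx":0,"wy":0,"wz":0}]'
python3 - <<'E'
from h import *
plan([422,-206.6,52],down(-88.4))
a=snap("top","t2"); b=snap("side","s2")
crop(a,350,160,450,260,6,"t2c.png");crop(b,310,105,430,235,6,"s2c.png")
E
```

```text
t: 1.95
tool_pos: [418.3, -211.9, 120.8]
tool_rot: [3.8, 89.8, -175.0]
force: [0.9, 0.2, 0.9]
gripper_width: 45.1
t 1.95 pos [ 418.3 -211.9  120.8] toolx [-0.004 -0.    -1.   ] tooly head -88.83 w 45.1 F [0.9 0.2 0.9]
rotvec [-0.0075  0.0038 -0.0002] then shift m (new axes) [ 0.0688 -0.0052 -0.0038] | (old axes) [ 0.0687 -0.0052 -0.004 ]
```

View pics/t2c.png

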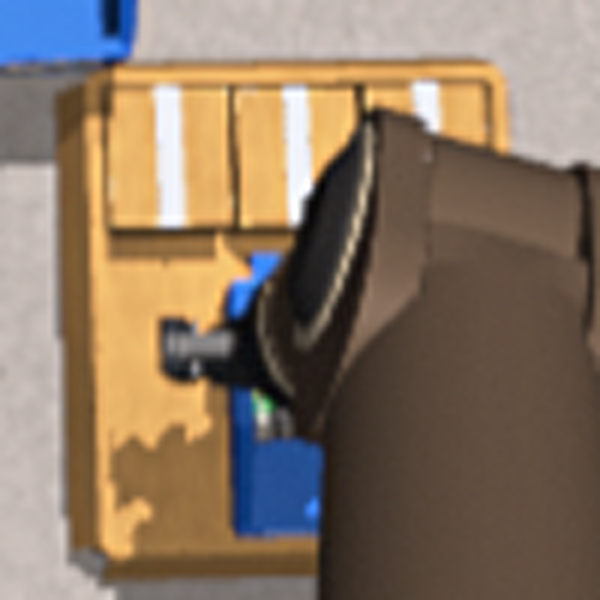

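View pics/s2c.png

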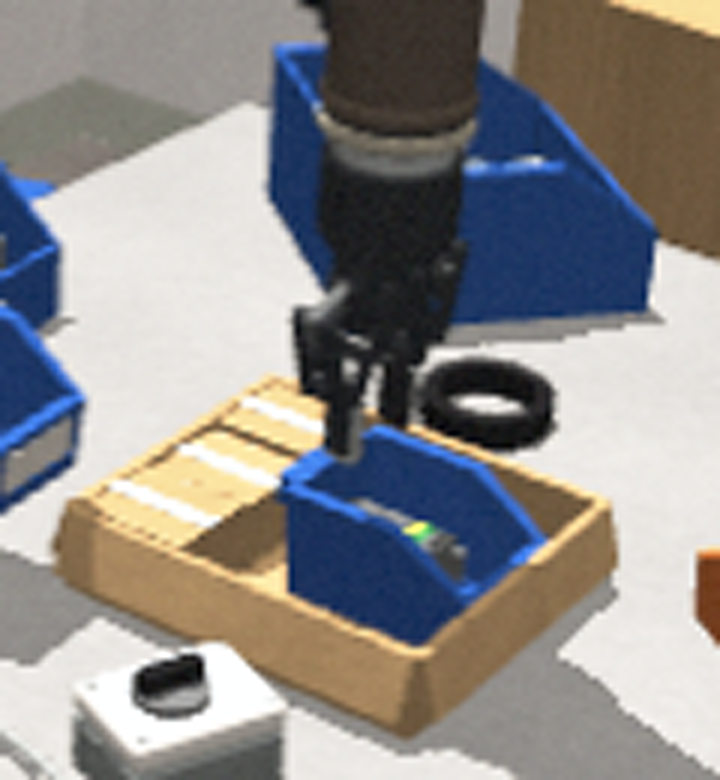

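```bash
python3 -m inch '[{"hand":0.045,"dx":0,"dy":-0.005,"dz":-0.004,"wx":-0.007,"wy":0.003,"wz":0},{"hand":0.045,"dx":0.005,"dy":0,"dz":0,"wx":0,"wy":0,"wz":0},{"hand":0.045,"dx":0.013,"dy":0,"dz":0,"wx":0,"wy":0,"wz":0},{"hand":0.045,"dx":0.012,"dy":0,"dz":0,"wx":0,"wy":0,"wz":0},{"hand":0.045,"dx":0.01,"dy":0,"dz":0,"wx":0,"wy":0,"wz":0},{"hand":0.045,"dx":0,"dy":0,"dz":0,"wx":0,"wy":0,"wz":0}]'
python3 - <<'E'
from h import *
plan([422,-206.6,54],down(-88.4))
E
```

```text
t: 2.55
tool_pos: [422.4, -206.3, 80.0]
tool_rot: [78.1, 90.0, -100.3]
force: [-0.4, -0.1, 0.3]
gripper_width: 44.9
t 2.55 pos [ 422.4 -206.3   80. ] toolx [-0.    -0.001 -1.   ] tooly head -88.39 w 44.9 F [-0.4 -0.1  0.3]
rotvec [ 0.0002  0.0001 -0.0005] then shift m (new axes) [0.026  0.0003 0.0004] | (old axes) [0.026  0.0002 0.0004]
```

```bash
python3 -m inch '[{"hand":0.045,"dx":0.008,"dy":0,"dz":0,"wx":0,"wy":0,"wz":0},{"hand":0.045,"dx":0.01,"dy":0,"dz":0,"wx":0,"wy":0,"wz":0},{"hand":0.045,"dx":0.008,"dy":0,"dz":0,"wx":0,"wy":0,"wz":0},{"hand":0.045,"dx":0,"dy":0,"dz":0,"wx":0,"wy":0,"wz":0}]' 60
python3 - <<'E'
from h import *
plan([422,-206.6,54],down(-88.4))
E
```

```text
t: 2.88
tool_pos: [422.3, -206.4, 53.7]
tool_rot: [33.0, 90.0, -145.4]
force: [-0.4, -0.4, -0.9]
gripper_width: 44.9
t 2.88 pos [ 422.3 -206.4   53.7] toolx [-0.001 -0.    -1.   ] tooly head -88.4 w 44.9 F [-0.4 -0.4 -0.9]
rotvec [-0.      0.0005 -0.0003] then shift m (new axes) [-0.0003  0.0002  0.0003] | (old axes) [-0.0003  0.0002  0.0003]
```

```bash
python3 -m inch '[{"hand":0.0,"dx":0,"dy":0,"dz":0,"wx":0,"wy":0,"wz":0},{"hand":0.0,"dx":0,"dy":0,"dz":0,"wx":0,"wy":0,"wz":0},{"hand":0.0,"dx":0,"dy":0,"dz":0,"wx":0,"wy":0,"wz":0},{"hand":0.0,"dx":0,"dy":0,"dz":0,"wx":0,"wy":0,"wz":0},{"hand":0.0,"dx":0,"dy":0,"dz":0,"wx":0,"wy":0,"wz":0},{"hand":0.0,"dx":0,"dy":0,"dz":0,"wx":0,"wy":0,"wz":0}]' 60
python3 - <<'E'
from h import *
plan([422,-206.6,54],down(-88.4))
E
```

```text
t: 3.38
tool_pos: [424.3, -207.8, 56.7]
tool_rot: [138.7, 89.7, -39.7]
force: [-1.5, -0.4, 10.3]
gripper_width: 8.3
t 3.38 pos [ 424.3 -207.8   56.7] toolx [ 0.004 -0.003 -1.   ] tooly head -88.4 w 8.3 F [-1.5 -0.4 10.3]
rotvec [-0.0001 -0.004  -0.0035] then shift m (new axes) [ 0.0027 -0.0013  0.0023] | (old axes) [ 0.0027 -0.0013  0.0023]
```

```bash
python3 -m inch '[{"hand":0.0,"dx":-0.002,"dy":0,"dz":0,"wx":0,"wy":0,"wz":0},{"hand":0.0,"dx":-0.004,"dy":0,"dz":0,"wx":0,"wy":0,"wz":0},{"hand":0.0,"dx":-0.006,"dy":0,"dz":0,"wx":0,"wy":0,"wz":0},{"hand":0.0,"dx":-0.008,"dy":0,"dz":0,"wx":0,"wy":0,"wz":0},{"hand":0.0,"dx":0,"dy":0,"dz":0,"wx":0,"wy":0,"wz":0}]' 60
python3 - <<'E'
from h import *
plan([422,-206.6,220],down(-88.4))
b=snap("side","s3"); crop(b,310,105,430,235,6,"s3c.png")
E
```

```text
t: 3.8
tool_pos: [423.8, -206.8, 76.6]
tool_rot: [148.2, 89.8, -30.2]
force: [1.1, -0.2, -2.5]
gripper_width: 8.1
t 3.8 pos [ 423.8 -206.8   76.6] toolx [ 0.003 -0.002 -1.   ] tooly head -88.41 w 8.1 F [ 1.1 -0.2 -2.5]
rotvec [-0.0001 -0.003  -0.0019] then shift m (new axes) [-0.1434 -0.0002  0.0018] | (old axes) [-0.1434  0.      0.0013]
```

View pics/s3c.png

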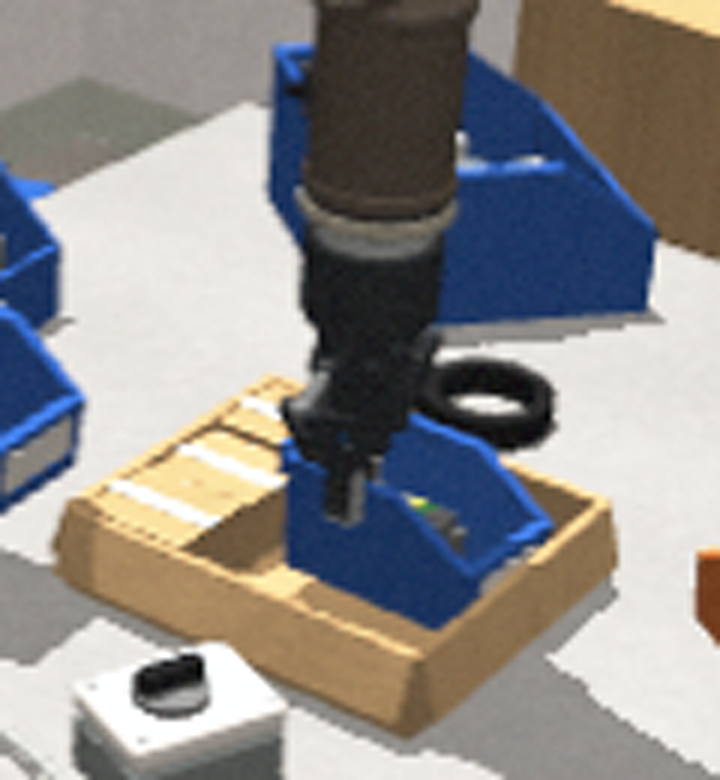

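```bash
python3 -m inch '[{"hand":0.0,"dx":-0.01,"dy":0,"dz":0,"wx":0,"wy":0,"wz":0},{"hand":0.0,"dx":-0.02,"dy":0,"dz":0,"wx":0,"wy":0,"wz":0},{"hand":0.0,"dx":-0.025,"dy":0,"dz":0,"wx":0,"wy":0,"wz":0},{"hand":0.0,"dx":-0.025,"dy":-0.006,"dz":0,"wx":0,"wy":0,"wz":0},{"hand":0.0,"dx":-0.02,"dy":-0.014,"dz":0,"wx":0,"wy":0,"wz":0},{"hand":0.0,"dx":-0.005,"dy":-0.022,"dz":0,"wx":0,"wy":0,"wz":0},{"hand":0.0,"dx":0,"dy":-0.028,"dz":0,"wx":0,"wy":0,"wz":0},{"hand":0.0,"dx":0,"dy":-0.03,"dz":0,"wx":0,"wy":0,"wz":0},{"hand":0.0,"dx":0,"dy":-0.03,"dz":0,"wx":0,"wy":0,"wz":0},{"hand":0.0,"dx":0,"dy":-0.03,"dz":-0.002,"wx":-0.006,"wy":0,"wz":0},{"hand":0.0,"dx":0,"dy":-0.03,"dz":-0.002,"wx":-0.006,"wy":0,"wz":0},{"hand":0.0,"dx":0,"dy":-0.03,"dz":-0.004,"wx":-0.006,"wy":0,"wz":0},{"hand":0.0,"dx":0,"dy":-0.03,"dz":-0.004,"wx":-0.008,"wy":0,"wz":0},{"hand":0.0,"dx":0,"dy":-0.03,"dz":-0.004,"wx":-0.008,"wy":0,"wz":0},{"hand":0.0,"dx":0,"dy":-0.03,"dz":-0.004,"wx":-0.008,"wy":0,"wz":0},{"hand":0.0,"dx":0,"dy":-0.03,"dz":-0.004,"wx":-0.008,"wy":0,"wz":0},{"hand":0.0,"dx":0,"dy":-0.03,"dz":-0.004,"wx":0,"wy":0,"wz":0},{"hand":0.0,"dx":0,"dy":-0.03,"dz":0,"wx":0,"wy":0,"wz":0},{"hand":0.0,"dx":0,"dy":-0.028,"dz":0,"wx":0,"wy":0,"wz":0},{"hand":0.0,"dx":0,"dy":-0.02,"dz":0,"wx":0,"wy":0,"wz":0}]' 60
python3 - <<'E'
from h import *
plan([454.5,275.6,181],down(-85.5))
E
```

```text
t: 5.52
tool_pos: [428.1, 245.0, 180.1]
tool_rot: [162.0, 89.9, -13.5]
force: [0.1, 0.4, -2.5]
gripper_width: 8.0
t 5.52 pos [428.1 245.  180.1] toolx [ 0.001 -0.    -1.   ] tooly head -85.44 w 8.0 F [ 0.1  0.4 -2.5]
rotvec [ 0.0011 -0.0014 -0.0004] then shift m (new axes) [-0.0009 -0.0284 -0.0287] | (old axes) [-0.0008 -0.0284 -0.0287]
```

```bash
python3 -m inch '[{"hand":0.0,"dx":0,"dy":-0.012,"dz":-0.012,"wx":0,"wy":0,"wz":0},{"hand":0.0,"dx":0.01,"dy":-0.012,"dz":-0.012,"wx":0,"wy":0,"wz":0},{"hand":0.0,"dx":0.02,"dy":-0.0044,"dz":-0.0047,"wx":0,"wy":0,"wz":0},{"hand":0.0,"dx":0.025,"dy":0,"dz":0,"wx":0,"wy":0,"wz":0},{"hand":0.0,"dx":0.025,"dy":0,"dz":0,"wx":0,"wy":0,"wz":0},{"hand":0.0,"dx":0.015,"dy":0,"dz":0,"wx":0,"wy":0,"wz":0},{"hand":0.0,"dx":0.01,"dy":0,"dz":0,"wx":0,"wy":0,"wz":0},{"hand":0.0,"dx":0.005,"dy":0,"dz":0,"wx":0,"wy":0,"wz":0},{"hand":0.0,"dx":0,"dy":0,"dz":0,"wx":0,"wy":0,"wz":0}]' 60
python3 - <<'E'
from h import *
plan([454.5,275.6,55],down(-85.5))
a=snap("top","t4");b=snap("side","s4"); crop(a,180,150,310,270,5,"t4c.png");crop(b,180,150,340,290,5,"s4c.png")
E
```

```text
t: 6.27
tool_pos: [455.2, 272.5, 69.2]
tool_rot: [99.0, 89.9, -76.6]
force: [0.2, 0.2, -2.7]
gripper_width: 7.9
t 6.27 pos [455.2 272.5  69.2] toolx [ 0.    -0.002 -1.   ] tooly head -85.54 w 7.9 F [ 0.2  0.2 -2.7]
rotvec [-0.0008 -0.0003 -0.0019] then shift m (new axes) [ 0.0142 -0.0032  0.0005] | (old axes) [ 0.0142 -0.0032  0.0005]
```

View pics/s4c.png

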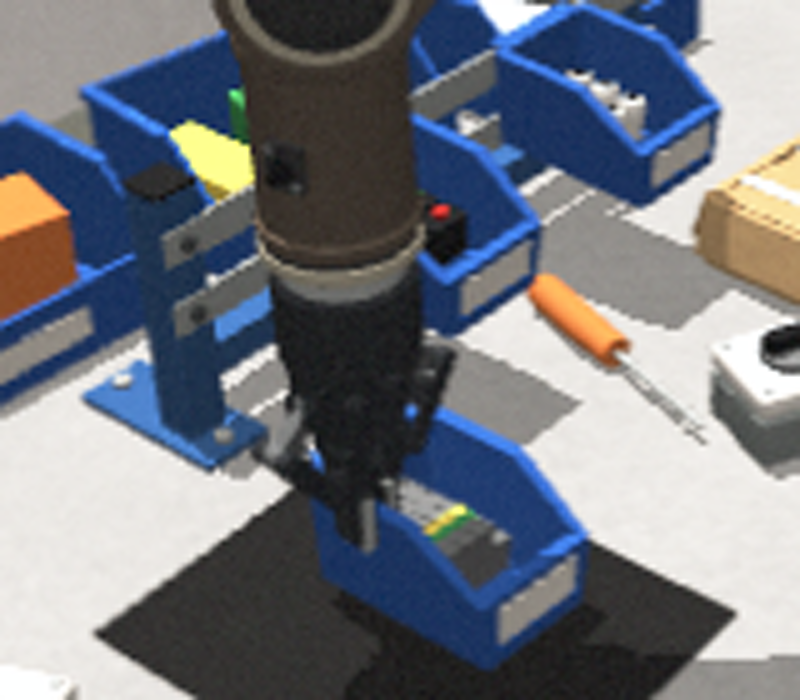

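View pics/t4c.png

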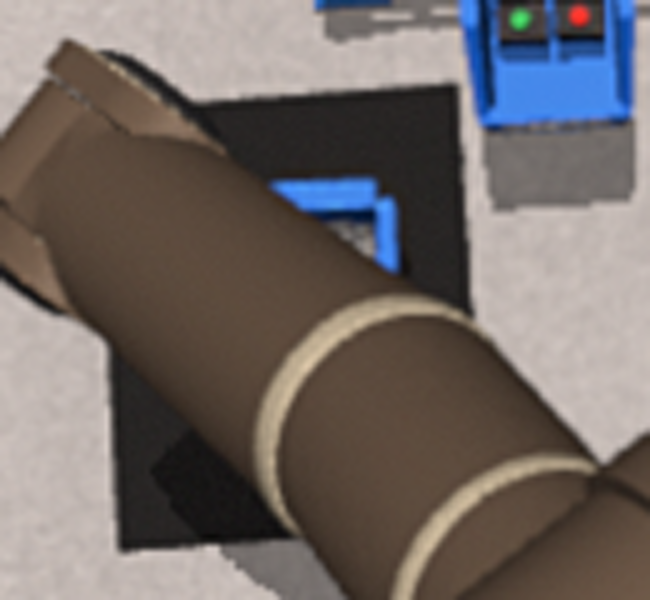

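```bash
python3 -m inch '[{"hand":0.0,"dx":0.004,"dy":0,"dz":0,"wx":0,"wy":0,"wz":0},{"hand":0.0,"dx":0.004,"dy":0,"dz":0,"wx":0,"wy":0,"wz":0},{"hand":0.0,"dx":0.003,"dy":0,"dz":0,"wx":0,"wy":0,"wz":0},{"hand":0.0,"dx":0.001,"dy":0,"dz":0,"wx":0,"wy":0,"wz":0},{"hand":0.0,"dx":0,"dy":0,"dz":0,"wx":0,"wy":0,"wz":0}]';python3 -m inch '[{"hand":0.0,"dx":0.001,"dy":0,"dz":0,"wx":0,"wy":0,"wz":0},{"hand":0.0,"dx":0.001,"dy":0,"dz":0,"wx":0,"wy":0,"wz":0},{"hand":0.0,"dx":0,"dy":0,"dz":0,"wx":0,"wy":0,"wz":0}]'
```

```text
t: 6.78
tool_pos: [455.8, 273.0, 58.0]
tool_rot: [153.6, 89.9, -22.0]
force: [0.3, 0.1, 2.0]
gripper_width: 7.8
t: 7.03
tool_pos: [455.9, 274.0, 56.8]
tool_rot: [-179.6, 89.8, 4.9]
force: [-2.5, 2.5, 10.3]
gripper_width: 7.9
```

```bash
python3 -m inch '[{"hand":0.0,"dx":-0.001,"dy":0,"dz":0,"wx":0,"wy":0,"wz":0},{"hand":0.02,"dx":0,"dy":0,"dz":0,"wx":0,"wy":0,"wz":0},{"hand":0.04,"dx":0,"dy":0,"dz":0,"wx":0,"wy":0,"wz":0},{"hand":0.045,"dx":0,"dy":0,"dz":0,"wx":0,"wy":0,"wz":0},{"hand":0.045,"dx":0,"dy":0,"dz":0,"wx":0,"wy":0,"wz":0},{"hand":0.045,"dx":0,"dy":0,"dz":0,"wx":0,"wy":0,"wz":0}]'
python3 - <<'E'
from h import *
plan([454.5,275.6,155],down(-85.5))
E
```

```text
t: 7.53
tool_pos: [455.5, 272.5, 56.5]
tool_rot: [124.0, 89.9, -51.6]
force: [1.0, 0.4, 0.8]
gripper_width: 45.2
t 7.53 pos [455.5 272.5  56.5] toolx [ 0.001 -0.002 -1.   ] tooly head -85.54 w 45.2 F [1.  0.4 0.8]
rotvec [-0.0008 -0.0011 -0.0016] then shift m (new axes) [-0.0985 -0.0032  0.0007] | (old axes) [-0.0985 -0.003   0.0006]
```

```bash
python3 -m inch '[{"hand":0.045,"dx":-0.005,"dy":0,"dz":0,"wx":0,"wy":0,"wz":0},{"hand":0.045,"dx":-0.015,"dy":0,"dz":0,"wx":0,"wy":0,"wz":0},{"hand":0.045,"dx":-0.025,"dy":0,"dz":0,"wx":0,"wy":0,"wz":0},{"hand":0.045,"dx":-0.03,"dy":0,"dz":0,"wx":0,"wy":0,"wz":0},{"hand":0.045,"dx":-0.03,"dy":0,"dz":0,"wx":0,"wy":0,"wz":0},{"hand":0.045,"dx":-0.02,"dy":0,"dz":0,"wx":0,"wy":0,"wz":0},{"hand":0.045,"dx":0,"dy":0,"dz":0,"wx":0,"wy":0,"wz":0}]'
python3 - <<'E'
from h import *
from rig import readout
print(readout.get_obs()["q"].round(1))
plan([454.5,275.6,155],down(-85.5))
a=snap("top","t5");b=snap("side","s5"); crop(a,180,150,310,270,5,"t5c.png");crop(b,180,150,340,290,5,"s5c.png")
E
```

```text
t: 8.12
tool_pos: [457.2, 274.5, 186.4]
tool_rot: [-168.8, 89.5, 15.7]
force: [1.2, 0.4, -0.4]
gripper_width: 45.0
[  -9.5   20.5  -33.5  105.9   13.6   57.1 -134.2]
t 8.12 pos [457.2 274.5 186.4] toolx [ 0.008  0.002 -1.   ] tooly head -85.54 w 45.0 F [ 1.2  0.4 -0.4]
rotvec [-0.0006 -0.008   0.0016] then shift m (new axes) [ 0.0314 -0.0013  0.0026] | (old axes) [ 0.0314 -0.0013  0.0028]
```

View pics/s5c.png

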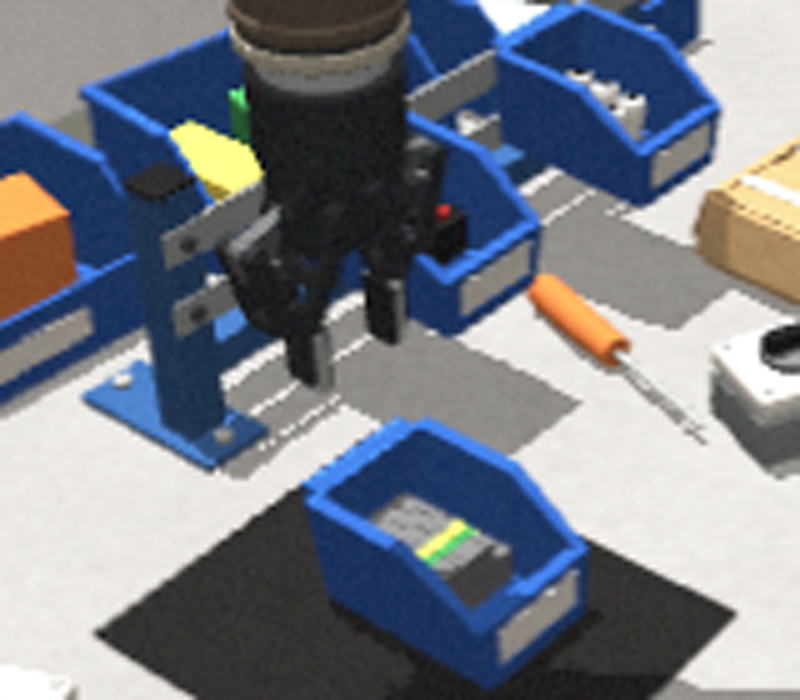

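View pics/t5c.png

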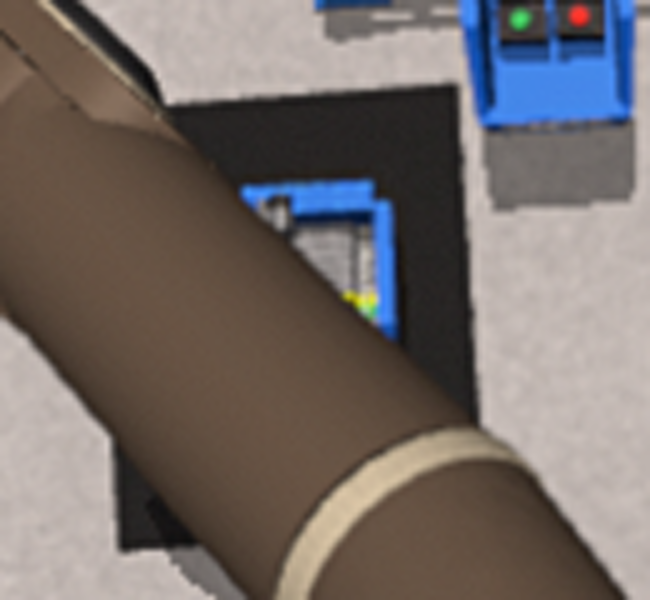

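```bash
python3 -m inch '[{"hand":0.045,"dx":0,"dy":0,"dz":0,"wx":-0.06,"wy":0,"wz":0},{"hand":0.045,"dx":0,"dy":0,"dz":0,"wx":-0.11,"wy":0,"wz":0},{"hand":0.045,"dx":0,"dy":0,"dz":0,"wx":-0.12,"wy":0,"wz":0},{"hand":0.045,"dx":0,"dy":0,"dz":0,"wx":-0.12,"wy":0,"wz":0},{"hand":0.045,"dx":0,"dy":0,"dz":0,"wx":-0.12,"wy":0,"wz":0},{"hand":0.045,"dx":0,"dy":0,"dz":0,"wx":-0.12,"wy":0,"wz":0},{"hand":0.045,"dx":0,"dy":0,"dz":0,"wx":-0.12,"wy":0,"wz":0},{"hand":0.045,"dx":0,"dy":0,"dz":0,"wx":-0.12,"wy":0,"wz":0},{"hand":0.045,"dx":0,"dy":0,"dz":0,"wx":-0.12,"wy":0,"wz":0},{"hand":0.045,"dx":0,"dy":0,"dz":0,"wx":-0.12,"wy":0,"wz":0},{"hand":0.045,"dx":0,"dy":0,"dz":0.02,"wx":-0.12,"wy":0,"wz":0},{"hand":0.045,"dx":0,"dy":0,"dz":0.03,"wx":-0.12,"wy":0,"wz":0},{"hand":0.045,"dx":0,"dy":0,"dz":0.035,"wx":-0.12,"wy":0,"wz":0},{"hand":0.045,"dx":0,"dy":0,"dz":0.035,"wx":-0.08,"wy":0,"wz":0},{"hand":0.045,"dx":0,"dy":0,"dz":0.035,"wx":0,"wy":0,"wz":0},{"hand":0.045,"dx":0,"dy":0,"dz":0.035,"wx":0,"wy":0,"wz":0},{"hand":0.045,"dx":0,"dy":0,"dz":0.03,"wx":0,"wy":0,"wz":0},{"hand":0.045,"dx":0,"dy":0,"dz":0.02,"wx":0,"wy":0,"wz":0},{"hand":0.045,"dx":0,"dy":0,"dz":0,"wx":0,"wy":0,"wz":0}]'
python3 - <<'E'
from h import *
from rig import readout
print(readout.get_obs()["q"].round(1))
plan([383,223,140],down(4.5))
a=snap("top","t6");b=snap("side","s6"); crop(a,180,150,310,270,6,"t6c.png");crop(b,220,210,310,290,8,"s6c.png")
E
```

```text
t: 9.8
tool_pos: [445.1, 30.5, 180.4]
tool_rot: [-33.7, 89.8, -119.6]
force: [0.5, 0.6, -0.2]
gripper_width: 45.0
[ 36.1  16.9 -53.9 116.   16.8  55.2 -22.3]
t 9.8 pos [445.1  30.5 180.4] toolx [-0.002 -0.003 -1.   ] tooly head 4.04 w 45.0 F [ 0.5  0.6 -0.2]
rotvec [-0.008   0.0028  0.0019] then shift m (new axes) [ 0.0404 -0.0468 -0.1967] | (old axes) [ 0.0399 -0.0483 -0.1965]
```

View pics/s6c.png

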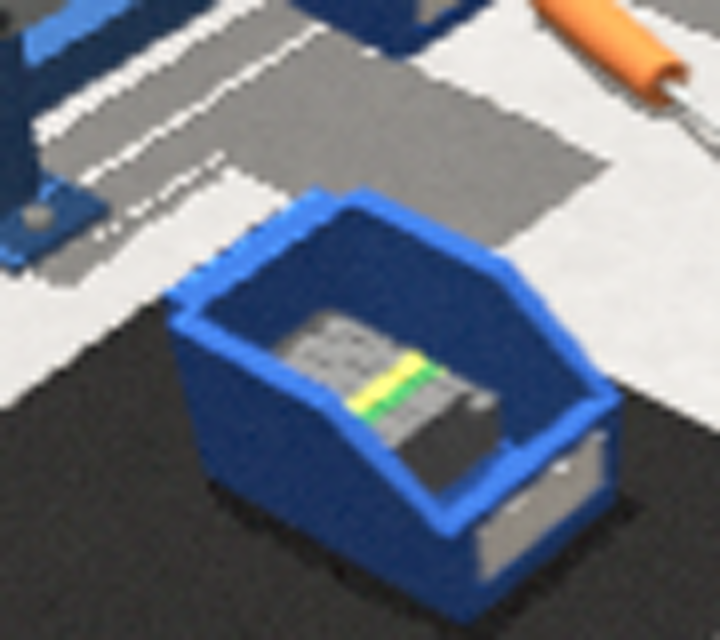

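View pics/t6c.png

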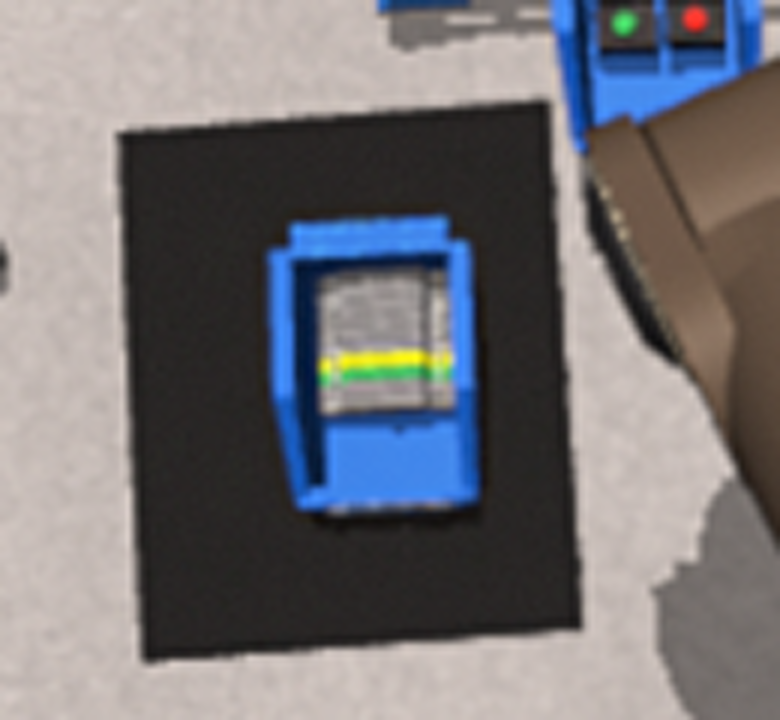

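Run:
```python
from h import *
a=load("t6"); b=load("s6")
to=cu(180,150,6,dict(bl=(268,252),br=(470,241),fl=(297,509),fr=(478,500),hl=(289,224),hr=(447,215),ml=(274,398)))
so=cu(220,210,8,dict(bl=(170,318),fl=(447,533),fr=(620,397),mr=(510,258),br=(363,187),hl=(165,298),hr=(315,187)))
for o in ([(a,to)],[(b,so)],[(a,to),(b,so)]): x=fit(o,BP,[441,227,3,4.5,0],[0,1,3])
draw(a,binsegs(x),180,150,310,270,6,"o5.png");draw(b,binsegs(x),220,210,310,290,8,"o6.png")
print(T(*x[:4],[-58,0,45]))
```

```text
pose [438.68 229.71   3.     4.56   0.  ]
bl [ 0.4 -0.1] br [-0.4 -0.1] fl [-0.1 -0.2] fr [-0.  -0.4] hl [0.4 0.4] hr [-0.4  0.5] ml [ 0.1 -0.1] 
pose [438.22 232.74   3.     4.22   0.  ]
bl [-0.8  0.4] fl [0.1 0.5] fr [ 0.6 -0.4] mr [0.4 0.5] br [-0.2 -0.4] hl [-0.3 -0.9] hr [ 0.1 -0.1] 
pose [438.81 230.94   3.     4.46   0.  ]
bl [-0.  -0.2] br [-0.7 -0.1] fl [-0.5 -0.3] fr [-0.5 -0.4] hl [0.1 0.3] hr [-0.8  0.4] ml [-0.3 -0.2] bl [-0.4  0. ] fl [0.6 0. ] fr [ 0.9 -0.9] mr [0.7 0.1] br [ 0.  -0.7] hl [ 0.  -1.2] hr [ 0.3 -0.5] 
[[380.98843327 226.42061576  48.        ]]
```

View pics/o6.png

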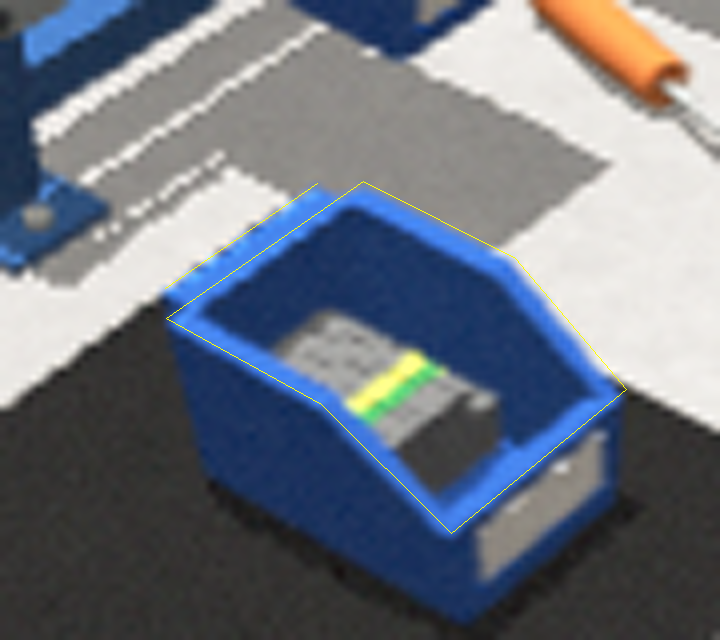

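```bash
python3 -m inch '[{"hand":0.038,"dx":0,"dy":-0.005,"dz":-0.015,"wx":-0.008,"wy":0.002,"wz":0.002},{"hand":0.038,"dx":0,"dy":-0.008,"dz":-0.03,"wx":0,"wy":0,"wz":0},{"hand":0.038,"dx":0,"dy":-0.008,"dz":-0.035,"wx":0,"wy":0,"wz":0},{"hand":0.038,"dx":0,"dy":-0.008,"dz":-0.035,"wx":0,"wy":0,"wz":0},{"hand":0.038,"dx":0.01,"dy":-0.008,"dz":-0.035,"wx":0,"wy":0,"wz":0},{"hand":0.038,"dx":0.02,"dy":-0.008,"dz":-0.03,"wx":0,"wy":0,"wz":0},{"hand":0.038,"dx":0.02,"dy":-0.005,"dz":-0.02,"wx":0,"wy":0,"wz":0},{"hand":0.038,"dx":0.02,"dy":0,"dz":0,"wx":0,"wy":0,"wz":0},{"hand":0.038,"dx":0,"dy":0,"dz":0,"wx":0,"wy":0,"wz":0},{"hand":0.038,"dx":0,"dy":0,"dz":0,"wx":0,"wy":0,"wz":0}]'
python3 - <<'E'
from h import *
plan([381,225.5,70],down(4.5))
E
```

```text
t: 10.73
tool_pos: [377.3, 232.1, 111.4]
tool_rot: [129.7, 90.0, 44.8]
force: [1.0, 0.1, 1.1]
gripper_width: 38.1
t 10.73 pos [377.3 232.1 111.4] toolx [ 0.001  0.001 -1.   ] tooly head 5.12 w 38.1 F [1.  0.1 1.1]
rotvec [ 0.0108 -0.0005 -0.0006] then shift m (new axes) [0.0414 0.0031 0.0069] | (old axes) [0.0414 0.003  0.007 ]
```

```bash
python3 -m inch '[{"hand":0.038,"dx":0.01,"dy":0.003,"dz":0.007,"wx":0.01,"wy":0,"wz":0},{"hand":0.038,"dx":0.016,"dy":0,"dz":0,"wx":0,"wy":0,"wz":0},{"hand":0.038,"dx":0.013,"dy":0,"dz":0,"wx":0,"wy":0,"wz":0},{"hand":0.038,"dx":0,"dy":0,"dz":0,"wx":0,"wy":0,"wz":0},{"hand":0.038,"dx":0,"dy":0,"dz":0,"wx":0,"wy":0,"wz":0}]'
python3 - <<'E'
from h import *
plan([381,225.5,16],down(4.5))
b=snap("side","s7"); crop(b,220,190,330,290,7,"s7c.png")
E
```

```text
t: 11.15
tool_pos: [383.5, 223.4, 73.1]
tool_rot: [96.3, 89.8, 10.5]
force: [0.8, -0.3, -1.0]
gripper_width: 38.6
t 11.15 pos [383.5 223.4  73.1] toolx [ 0.003  0.001 -1.   ] tooly head 4.22 w 38.6 F [ 0.8 -0.3 -1. ]
rotvec [-0.005  -0.0003 -0.0032] then shift m (new axes) [ 0.0571 -0.0023 -0.0023] | (old axes) [ 0.0571 -0.0025 -0.0023]
```

View pics/s7c.png

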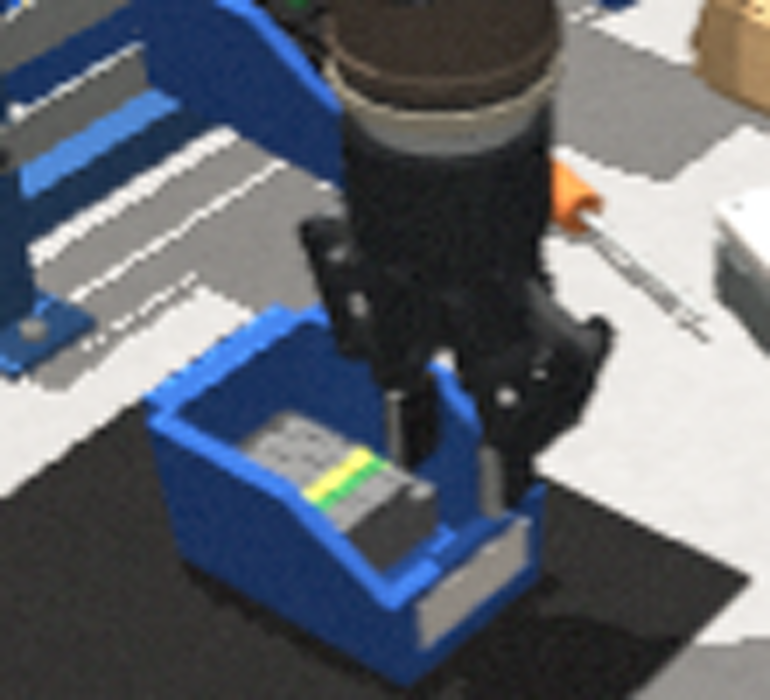

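```bash
python3 -m inch '[{"hand":0.038,"dx":0.008,"dy":-0.002,"dz":-0.002,"wx":-0.003,"wy":0,"wz":-0.002},{"hand":0.038,"dx":0.012,"dy":0,"dz":0,"wx":0,"wy":0,"wz":0},{"hand":0.038,"dx":0.01,"dy":0,"dz":0,"wx":0,"wy":0,"wz":0},{"hand":0.038,"dx":0,"dy":0,"dz":0,"wx":0,"wy":0,"wz":0},{"hand":0.038,"dx":0,"dy":0,"dz":0,"wx":0,"wy":0,"wz":0}]'
python3 - <<'E'
from h import *
plan([381,225.5,16],down(4.5))
E
```

```text
t: 11.62
tool_pos: [380.7, 226.0, 42.6]
tool_rot: [125.5, 90.0, 40.0]
force: [-0.3, -0.4, 0.1]
gripper_width: 38.0
t 11.62 pos [380.7 226.   42.6] toolx [ 0.  0. -1.] tooly head 4.49 w 38.0 F [-0.3 -0.4  0.1]
rotvec [-0.0002 -0.0004 -0.0005] then shift m (new axes) [0.0266 0.0002 0.0005] | (old axes) [0.0266 0.0002 0.0005]
```

```bash
python3 -m inch '[{"hand":0.038,"dx":0.008,"dy":0,"dz":0,"wx":0,"wy":0,"wz":0},{"hand":0.038,"dx":0.010,"dy":0,"dz":0,"wx":0,"wy":0,"wz":0},{"hand":0.038,"dx":0.007,"dy":0,"dz":0,"wx":0,"wy":0,"wz":0},{"hand":0.038,"dx":0,"dy":0,"dz":0,"wx":0,"wy":0,"wz":0},{"hand":0.038,"dx":0,"dy":0,"dz":0,"wx":0,"wy":0,"wz":0}]'
python3 - <<'E'
from h import *
plan([381,225.5,16],down(4.5))
b=snap("side","s8"); crop(b,220,190,330,290,7,"s8c.png")
E
```

```text
t: 12.03
tool_pos: [380.6, 225.9, 17.3]
tool_rot: [140.3, 90.0, 54.8]
force: [-0.7, 0.3, -0.5]
gripper_width: 38.0
t 12.03 pos [380.6 225.9  17.3] toolx [ 0.  0. -1.] tooly head 4.5 w 38.0 F [-0.7  0.3 -0.5]
rotvec [-0.0001 -0.0002 -0.0002] then shift m (new axes) [0.0013 0.0004 0.0004] | (old axes) [0.0013 0.0004 0.0004]
```

View pics/s8c.png

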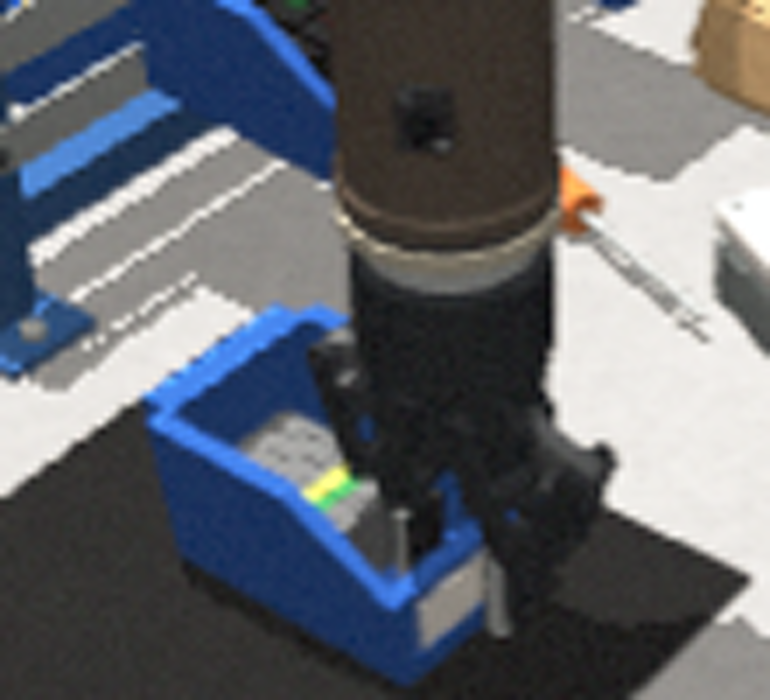

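```bash
python3 -m inch '[{"hand":0.0,"dx":0,"dy":0,"dz":0,"wx":0,"wy":0,"wz":0},{"hand":0.0,"dx":0,"dy":0,"dz":0,"wx":0,"wy":0,"wz":0},{"hand":0.0,"dx":0,"dy":0,"dz":0,"wx":0,"wy":0,"wz":0},{"hand":0.0,"dx":0,"dy":0,"dz":0,"wx":0,"wy":0,"wz":0},{"hand":0.0,"dx":0,"dy":0,"dz":0,"wx":0,"wy":0,"wz":0},{"hand":0.0,"dx":0,"dy":0,"dz":0,"wx":0,"wy":0,"wz":0}]' 80
python3 - <<'E'
from h import *
plan([381,225.5,16],down(4.5))
E
```

```text
t: 12.58
tool_pos: [381.3, 226.1, 18.3]
tool_rot: [106.5, 89.9, 21.0]
force: [-1.3, -0.6, 5.5]
gripper_width: 8.0
t 12.58 pos [381.3 226.1  18.3] toolx [ 0.002  0.001 -1.   ] tooly head 4.46 w 8.0 F [-1.3 -0.6  5.5]
rotvec [-0.0007 -0.0006 -0.0022] then shift m (new axes) [ 0.0023 -0.0004  0.0006] | (old axes) [ 0.0023 -0.0004  0.0006]
```

```bash
python3 -m inch '[{"hand":0.0,"dx":-0.003,"dy":0,"dz":0,"wx":0,"wy":0,"wz":0},{"hand":0.0,"dx":-0.006,"dy":0,"dz":0,"wx":0,"wy":0,"wz":0},{"hand":0.0,"dx":-0.01,"dy":0,"dz":0,"wx":0,"wy":0,"wz":0},{"hand":0.0,"dx":-0.016,"dy":0,"dz":0,"wx":0,"wy":0,"wz":0},{"hand":0.0,"dx":-0.02,"dy":0,"dz":0,"wx":0,"wy":0,"wz":0},{"hand":0.0,"dx":-0.02,"dy":0,"dz":0,"wx":0,"wy":0,"wz":0},{"hand":0.0,"dx":-0.02,"dy":0,"dz":0,"wx":0,"wy":0,"wz":0},{"hand":0.0,"dx":-0.02,"dy":0,"dz":0,"wx":0,"wy":0,"wz":0},{"hand":0.0,"dx":-0.01,"dy":0,"dz":0,"wx":0,"wy":0,"wz":0},{"hand":0.0,"dx":0,"dy":0,"dz":0,"wx":0,"wy":0,"wz":0}]' 80
python3 - <<'E'
from h import *
plan([381,-6,145],down(4.5))
b=snap("side","s9"); crop(b,180,150,340,290,5,"s9c.png")
E
```

```text
t: 13.42
tool_pos: [381.9, 226.5, 145.1]
tool_rot: [105.5, 89.7, 20.0]
force: [0.2, 0.6, -3.0]
gripper_width: 7.6
t 13.42 pos [381.9 226.5 145.1] toolx [ 0.005  0.002 -1.   ] tooly head 4.44 w 7.6 F [ 0.2  0.6 -3. ]
rotvec [-0.001  -0.0014 -0.0052] then shift m (new axes) [ 1.000e-04 -1.920e-02  2.317e-01] | (old axes) [-0.0004 -0.019   0.2317]
```

View pics/s9c.png

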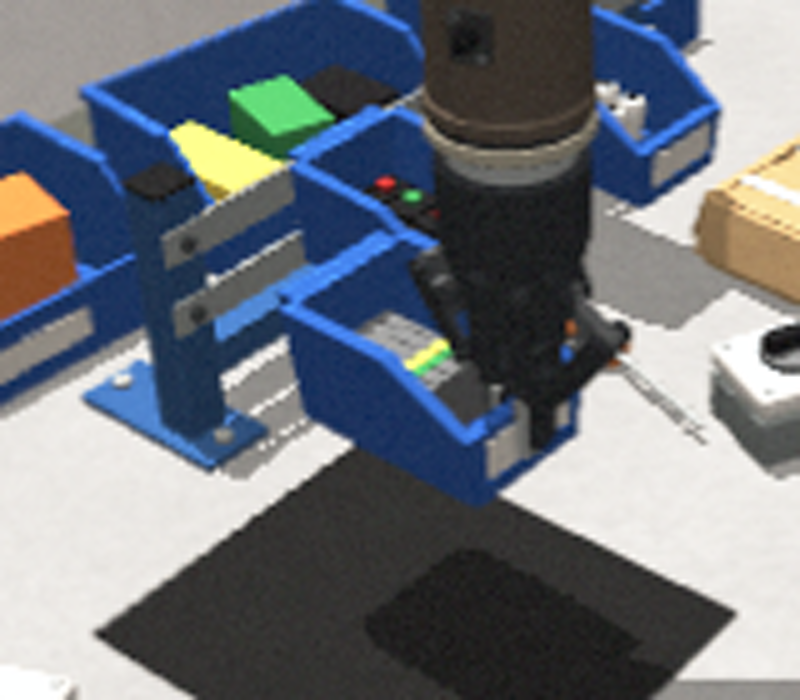

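```bash
python3 -m inch '[{"hand":0.0,"dx":0,"dy":-0.002,"dz":0.006,"wx":-0.001,"wy":-0.001,"wz":-0.001},{"hand":0.0,"dx":0,"dy":-0.002,"dz":0.012,"wx":0,"wy":0,"wz":0},{"hand":0.0,"dx":0,"dy":-0.002,"dz":0.018,"wx":0,"wy":0,"wz":0},{"hand":0.0,"dx":0,"dy":-0.002,"dz":0.024,"wx":0,"wy":0,"wz":0},{"hand":0.0,"dx":0,"dy":-0.002,"dz":0.028,"wx":0,"wy":0,"wz":0},{"hand":0.0,"dx":0,"dy":-0.002,"dz":0.028,"wx":0,"wy":0,"wz":0},{"hand":0.0,"dx":0,"dy":-0.002,"dz":0.028,"wx":0,"wy":0,"wz":0},{"hand":0.0,"dx":0,"dy":-0.002,"dz":0.028,"wx":0,"wy":0,"wz":0},{"hand":0.0,"dx":0,"dy":-0.002,"dz":0.024,"wx":0,"wy":0,"wz":0},{"hand":0.0,"dx":0,"dy":-0.001,"dz":0.018,"wx":0,"wy":0,"wz":0},{"hand":0.0,"dx":0,"dy":0,"dz":0.012,"wx":0,"wy":0,"wz":0},{"hand":0.0,"dx":0,"dy":0,"dz":0.006,"wx":0,"wy":0,"wz":0},{"hand":0.0,"dx":0,"dy":0,"dz":0,"wx":0,"wy":0,"wz":0},{"hand":0.0,"dx":0,"dy":0,"dz":0,"wx":0,"wy":0,"wz":0}]'
python3 - <<'E'
from h import *
plan([540,-7.5,145],down(4.5))
a=snap("top","t10"); crop(a,230,100,410,230,4,"t10c.png")
b=snap("side","s10"); crop(b,200,130,340,250,5,"s10c.png")
E
```

```text
t: 14.63
tool_pos: [379.7, -6.5, 142.5]
tool_rot: [-117.1, 90.0, 157.5]
force: [-0.4, 0.2, -1.7]
gripper_width: 7.8
t 14.63 pos [379.7  -6.5 142.5] toolx [-0.001  0.    -1.   ] tooly head 4.52 w 7.8 F [-0.4  0.2 -1.7]
rotvec [ 0.0003 -0.0003  0.0006] then shift m (new axes) [-0.0025  0.1597  0.0135] | (old axes) [-0.0026  0.1597  0.0136]
```

View pics/s10c.png

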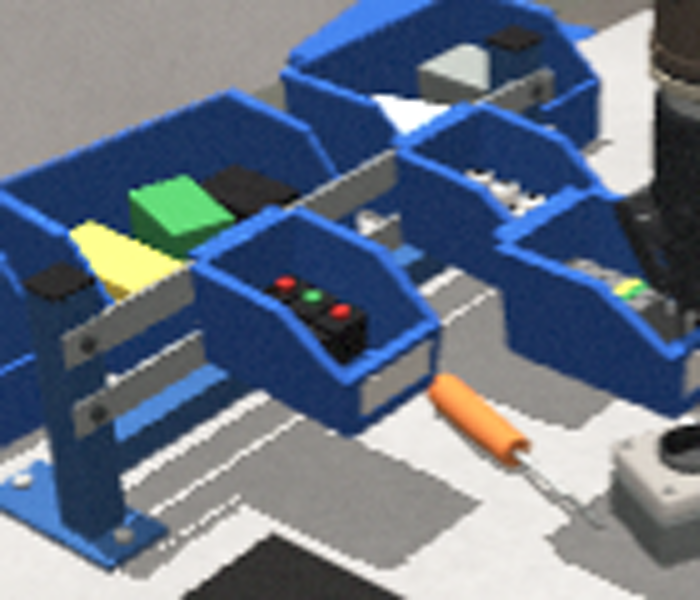

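View pics/t10c.png

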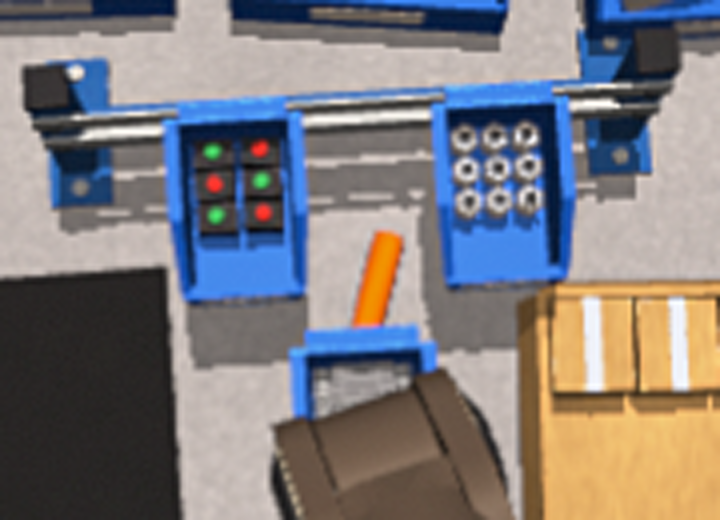

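Run:
```python
from h import *
a=load("t10"); b=load("s10")
to=cu(230,100,4,dict(bl=(291,349),br=(437,344),hl=(304,334),hr=(418,325)))
so=cu(200,130,5,dict(bl=(499,238)))
for o in ([(a,to)],):
    x=fit(o,BP,[438,0,127,4.5,0],[0,1,2,3]); x=fit(o,BP,[438,0,127,4.5,0],[0,1,3])
h=T(*x[:4],[66.5,0,71])[0]; print(h)
# gap edges at rim z~163 ; rail frame
e=np.array([np.cos(np.radians(4.5)),np.sin(np.radians(4.5))]); n=np.array([-e[1],e[0]])
p=lambda x,y:((x+.5)/4-.5+230,(y+.5)/4-.5+100)
for q,z in((p(304,113),164),(p(432,103),164)):
    w=back(a,[q],z)[0]; print(w.round(1),"lat",(w[:2]@n).round(1))
print("stock lat",(h[:2]@n).round(1))
tl=cu(230,100,4,dict(bl=(163,117),br=(304,110),fl=(187,302),fr=(304,297)))
tr=cu(230,100,4,dict(bl=(432,101),br=(573,93),fl=(446,287),fr=(568,280)))
for t in(tl,tr):
    y=fit([(a,t)],BP,[611,0,84,4.5,-4.5],[0,1,3]);hh=T(*y[:4],[66.5,0,71],pitch=y[4])[0]; print("hook",hh.round(1),"lat",(hh[:2]@n).round(1))
q=back(a,[p(310,101),p(430,91)],160);print("edge",q.round(1))
```

```text
pose [436.03  -2.69 127.25   4.51   0.  ]
bl [-0.3  0.4] br [-0.2 -0.3] hl [ 0.3 -0.5] hr [0.2 0.3] 
pose [436.07  -2.7  127.     4.51   0.  ]
bl [-0.3  0.4] br [-0.2 -0.3] hl [ 0.3 -0.5] hr [0.2 0.3] 
[502.36504095   2.53045646 198.        ]
[670.9  46.7 164. ] lat -6.0
[680.6 -43.4 164. ] lat -96.6
stock lat -36.9
pose [611.42  91.75  84.     4.46  -4.5 ]
bl [0.3 0.6] br [-0.2  0.6] fl [-1.5 -0.4] fr [ 0.9 -0.8] 
hook [672.   96.5 160. ] lat 43.5
pose [628.1  -97.13  84.     4.13  -4.5 ]
bl [0.3 0.5] br [-0.5  1. ] fl [-0.4 -0.9] fr [ 0.6 -0.5] 
hook [688.7 -92.8 160. ] lat -146.5
edge [[681.   42.8 160. ]
 [690.7 -42.  160. ]]
```

```bash
python3 -m inch '[{"hand":0.0,"dx":0,"dy":0.004,"dz":0.003,"wx":0,"wy":0,"wz":0},{"hand":0.0,"dx":0,"dy":0.008,"dz":0.004,"wx":0,"wy":0,"wz":0},{"hand":0.0,"dx":0,"dy":0.014,"dz":0.004,"wx":0,"wy":0,"wz":0},{"hand":0.0,"dx":0,"dy":0.018,"dz":0.0035,"wx":0,"wy":0,"wz":0},{"hand":0.0,"dx":0,"dy":0.018,"dz":0,"wx":0,"wy":0,"wz":0},{"hand":0.0,"dx":0,"dy":0.018,"dz":0,"wx":0,"wy":0,"wz":0},{"hand":0.0,"dx":0,"dy":0.018,"dz":0,"wx":0,"wy":0,"wz":0},{"hand":0.0,"dx":0,"dy":0.014,"dz":0,"wx":0,"wy":0,"wz":0},{"hand":0.0,"dx":0,"dy":0.01,"dz":0,"wx":0,"wy":0,"wz":0},{"hand":0.0,"dx":0,"dy":0.006,"dz":0,"wx":0,"wy":0,"wz":0},{"hand":0.0,"dx":0,"dy":0.002,"dz":0,"wx":0,"wy":0,"wz":0},{"hand":0.0,"dx":0,"dy":0,"dz":0,"wx":0,"wy":0,"wz":0},{"hand":0.0,"dx":0,"dy":0,"dz":0,"wx":0,"wy":0,"wz":0}]'
python3 - <<'E'
from h import *
plan([540,-7.5,142],down(4.5))
a=snap("top","t11"); crop(a,230,100,410,200,4,"t11c.png")
b=snap("side","s11"); crop(b,200,130,340,250,5,"s11c.png")
E
```

```text
t: 15.82
tool_pos: [510.4, -11.1, 142.9]
tool_rot: [-29.5, 90.0, -114.9]
force: [-0.2, 0.1, -3.1]
gripper_width: 7.7
t 15.82 pos [510.4 -11.1 142.9] toolx [-0.    -0.001 -1.   ] tooly head 4.54 w 7.7 F [-0.2  0.1 -3.1]
rotvec [0.0007 0.0006 0.0003] then shift m (new axes) [ 0.0009  0.0298 -0.0013] | (old axes) [ 0.0008  0.0298 -0.0013]
```

View pics/s11c.png

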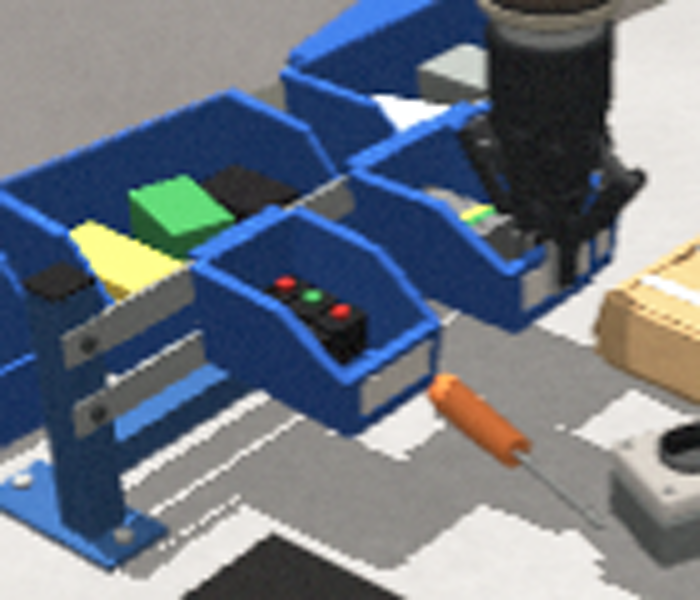

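View pics/t11c.png

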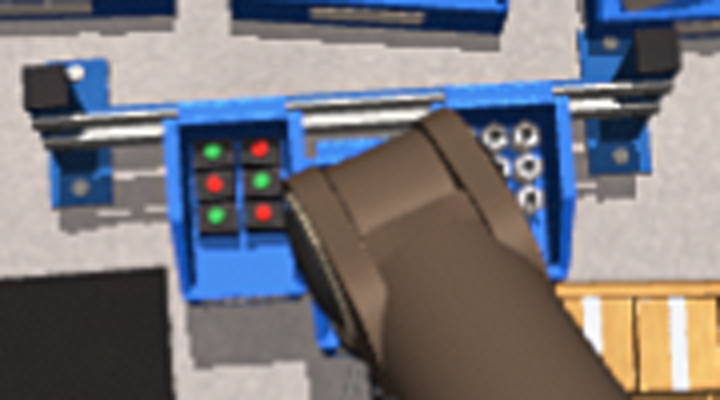

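```bash
python3 -m inch '[{"hand":0.0,"dx":0,"dy":0.006,"dz":0,"wx":0,"wy":0,"wz":0},{"hand":0.0,"dx":0,"dy":0.009,"dz":0,"wx":0,"wy":0,"wz":0},{"hand":0.0,"dx":0,"dy":0.009,"dz":0,"wx":0,"wy":0,"wz":0},{"hand":0.0,"dx":0,"dy":0.008,"dz":0,"wx":0,"wy":0,"wz":0},{"hand":0.0,"dx":0,"dy":0.006,"dz":0,"wx":0,"wy":0,"wz":0},{"hand":0.0,"dx":0,"dy":0.003,"dz":0,"wx":0,"wy":0,"wz":0},{"hand":0.0,"dx":0,"dy":0,"dz":0,"wx":0,"wy":0,"wz":0},{"hand":0.0,"dx":0,"dy":0,"dz":0,"wx":0,"wy":0,"wz":0}]'
python3 - <<'E'
from h import *
plan([556,-7.5,142],down(4.5))
a=snap("top","t12"); crop(a,280,110,370,160,8,"t12c.png")
b=snap("side","s12"); crop(b,230,130,340,220,6,"s12c.png")
E
```

```text
t: 16.58
tool_pos: [551.8, -7.7, 142.8]
tool_rot: [-50.7, 90.0, -136.2]
force: [-0.7, -0.5, -2.9]
gripper_width: 7.5
t 16.58 pos [551.8  -7.7 142.8] toolx [-0. -0. -1.] tooly head 4.54 w 7.5 F [-0.7 -0.5 -2.9]
rotvec [0.0007 0.0001 0.0002] then shift m (new axes) [0.0008 0.0042 0.0002] | (old axes) [0.0008 0.0042 0.0002]
```

View pics/s12c.png

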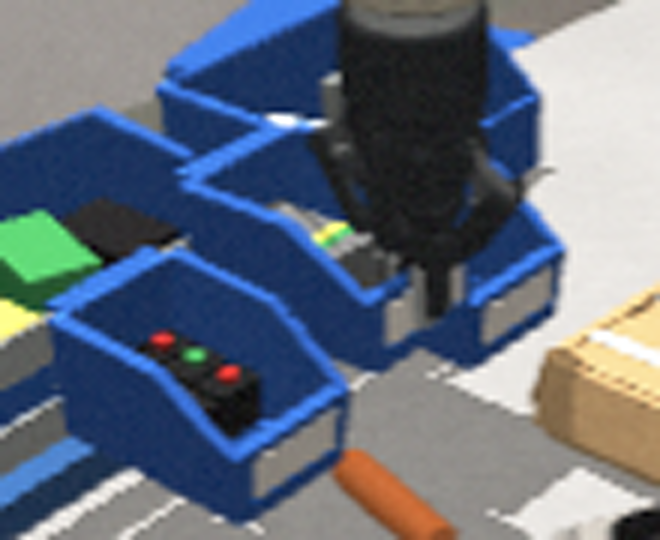

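View pics/t12c.png

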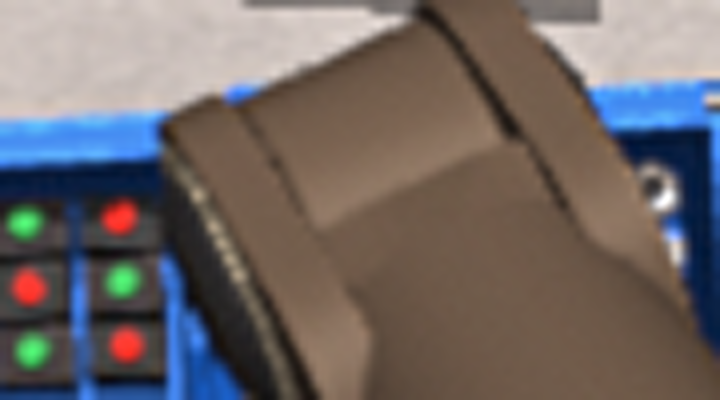

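```bash
python3 -m inch '[{"hand":0.0,"dx":0,"dy":0.002,"dz":0,"wx":0,"wy":0,"wz":0},{"hand":0.0,"dx":0,"dy":0.002,"dz":0,"wx":0,"wy":0,"wz":0},{"hand":0.0,"dx":0,"dy":0.002,"dz":0,"wx":0,"wy":0,"wz":0},{"hand":0.0,"dx":0,"dy":0,"dz":0,"wx":0,"wy":0,"wz":0}]';  python3 -m inch '[{"hand":0.0,"dx":0,"dy":0.001,"dz":0,"wx":0,"wy":0,"wz":0},{"hand":0.0,"dx":0,"dy":0.001,"dz":0,"wx":0,"wy":0,"wz":0},{"hand":0.0,"dx":0,"dy":0,"dz":0,"wx":0,"wy":0,"wz":0}]'
```

```text
t: 17.02
tool_pos: [558.3, -7.3, 143.2]
tool_rot: [71.5, 89.9, -14.0]
force: [-1.1, 1.3, -2.1]
gripper_width: 8.1
t: 17.27
tool_pos: [560.0, -7.2, 143.1]
tool_rot: [56.7, 90.0, -28.8]
force: [-0.3, 0.3, -1.8]
gripper_width: 7.6
```

```bash
python3 -m inch '[{"hand":0.0,"dx":0,"dy":0.001,"dz":0,"wx":0,"wy":0,"wz":0},{"hand":0.0,"dx":0,"dy":0,"dz":0,"wx":0,"wy":0,"wz":0}]'
```

```text
t: 17.43
tool_pos: [561.0, -7.1, 143.0]
tool_rot: [55.1, 90.0, -30.3]
force: [0.2, 0.2, -2.7]
gripper_width: 8.1
```

```bash
python3 -m inch '[{"hand":0.0,"dx":0,"dy":0.001,"dz":0,"wx":0,"wy":0,"wz":0},{"hand":0.0,"dx":0,"dy":0,"dz":0,"wx":0,"wy":0,"wz":0}]'; python3 -m inch '[{"hand":0.0,"dx":0,"dy":0.001,"dz":0,"wx":0,"wy":0,"wz":0},{"hand":0.0,"dx":0,"dy":0,"dz":0,"wx":0,"wy":0,"wz":0}]'
```

```text
t: 17.6
tool_pos: [561.8, -7.1, 143.0]
tool_rot: [8.3, 90.0, -77.2]
force: [-1.1, 0.8, -3.2]
gripper_width: 7.6
t: 17.77
tool_pos: [561.9, -7.2, 142.7]
tool_rot: [-65.3, 89.9, -150.8]
force: [-4.6, -0.6, -1.5]
gripper_width: 8.0
```

```bash
python3 -m inch '[{"hand":0.0,"dx":0,"dy":0.001,"dz":0,"wx":0,"wy":0,"wz":0},{"hand":0.0,"dx":0,"dy":0,"dz":0,"wx":0,"wy":0,"wz":0}]';python3 - <<'E'
from h import *
from rig import readout
o=readout.get_obs(); print(o["force"],o["ft_torque"]); plan([561,-7.1,135],down(4.5))
b=snap("side","s13"); crop(b,230,130,340,220,6,"s13c.png")
E
```

```text
t: 17.93
tool_pos: [562.0, -7.3, 142.4]
tool_rot: [-72.1, 89.8, -157.5]
force: [-7.6, -0.4, -0.8]
gripper_width: 8.1
[-7.60107546 -0.35208693 -0.84865783] [-0.21908895  1.53963752  0.22801308]
t 17.93 pos [562.   -7.3 142.4] toolx [-0.004 -0.001 -1.   ] tooly head 4.55 w 8.1 F [-7.6 -0.4 -0.8]
rotvec [0.0008 0.0012 0.0036] then shift m (new axes) [ 0.0074 -0.001  -0.0003] | (old axes) [ 0.0074 -0.001  -0.0003]
```

View pics/s13c.png

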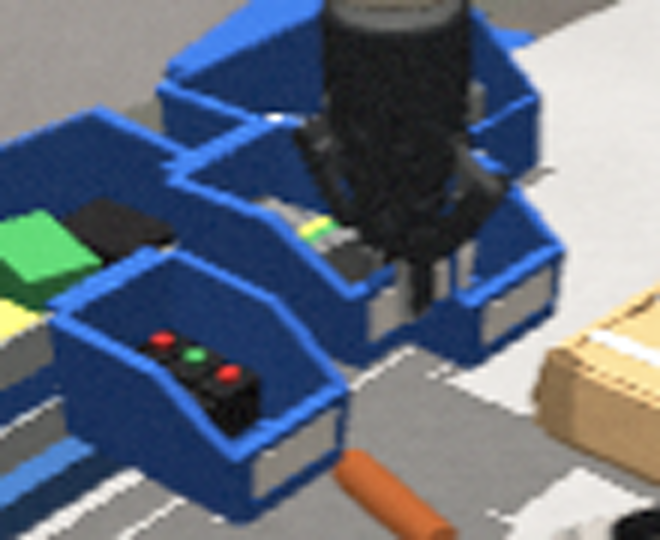

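```bash
python3 -m inch '[{"hand":0.0,"dx":0,"dy":-0.0015,"dz":0,"wx":0,"wy":0,"wz":0},{"hand":0.0,"dx":0,"dy":-0.0015,"dz":0,"wx":0,"wy":0,"wz":0},{"hand":0.0,"dx":0.002,"dy":0,"dz":0,"wx":0,"wy":0,"wz":0},{"hand":0.0,"dx":0.003,"dy":0,"dz":0,"wx":0,"wy":0,"wz":0},{"hand":0.0,"dx":0.003,"dy":0,"dz":0,"wx":0,"wy":0,"wz":0},{"hand":0.0,"dx":0.003,"dy":0,"dz":0,"wx":0,"wy":0,"wz":0},{"hand":0.0,"dx":0.002,"dy":0,"dz":0,"wx":0,"wy":0,"wz":0},{"hand":0.0,"dx":0,"dy":0,"dz":0,"wx":0,"wy":0,"wz":0},{"hand":0.0,"dx":0,"dy":0,"dz":0,"wx":0,"wy":0,"wz":0}]' 100;python3 - <<'E'
from h import *
plan([559.3,-7.1,124],down(4.5))
E
```

```text
t: 18.73
tool_pos: [560.8, -6.8, 129.8]
tool_rot: [105.5, 90.0, 20.1]
force: [0.0, 2.1, -2.1]
gripper_width: 7.2
t 18.73 pos [560.8  -6.8 129.8] toolx [ 0.  0. -1.] tooly head 4.56 w 7.2 F [ 0.   2.1 -2.1]
rotvec [ 0.001  -0.     -0.0002] then shift m (new axes) [ 0.0058 -0.0015  0.0002] | (old axes) [ 0.0058 -0.0015  0.0002]
```

```bash
python3 -m inch '[{"hand":0.0,"dx":0,"dy":-0.0013,"dz":0,"wx":0,"wy":0,"wz":0},{"hand":0.0,"dx":0.002,"dy":0,"dz":0,"wx":0,"wy":0,"wz":0},{"hand":0.0,"dx":0.002,"dy":0,"dz":0,"wx":0,"wy":0,"wz":0},{"hand":0.0,"dx":0.002,"dy":0,"dz":0,"wx":0,"wy":0,"wz":0},{"hand":0.0,"dx":0,"dy":0,"dz":0,"wx":0,"wy":0,"wz":0},{"hand":0.0,"dx":0,"dy":0,"dz":0,"wx":0,"wy":0,"wz":0}]';python3 - <<'E'
from h import *
plan([559.3,-7.1,124],down(4.5))
b=snap("side","s14"); crop(b,230,130,340,220,7,"s14c.png")
E
```

```text
t: 19.23
tool_pos: [559.4, -7.4, 123.8]
tool_rot: [1.8, 90.0, -83.7]
force: [0.9, 2.3, -1.5]
gripper_width: 7.3
t 19.23 pos [559.4  -7.4 123.8] toolx [ 0. -0. -1.] tooly head 4.52 w 7.3 F [ 0.9  2.3 -1.5]
rotvec [ 0.0004  0.0005 -0.    ] then shift m (new axes) [-0.0002 -0.0001 -0.0003] | (old axes) [-0.0002 -0.0001 -0.0003]
```

View pics/s14c.png

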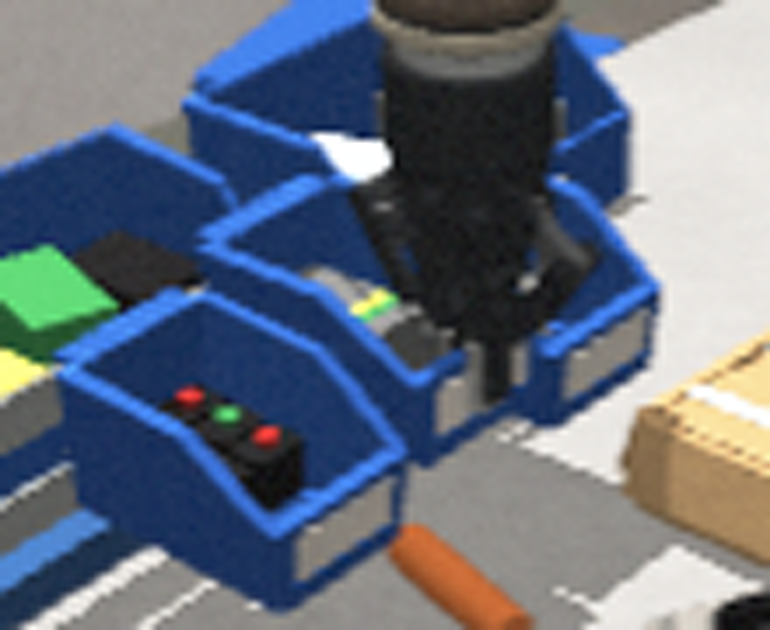

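Bin is level in the gap, hook about 4–5 mm above the edge. Carry on down slowly.

```bash
python3 -m inch '[{"hand":0.0,"dx":0.0015,"dy":0,"dz":0,"wx":0,"wy":0,"wz":0},{"hand":0.0,"dx":0.002,"dy":0,"dz":0,"wx":0,"wy":0,"wz":0},{"hand":0.0,"dx":0.002,"dy":0,"dz":0,"wx":0,"wy":0,"wz":0},{"hand":0.0,"dx":0.0015,"dy":0,"dz":0,"wx":0,"wy":0,"wz":0},{"hand":0.0,"dx":0,"dy":0,"dz":0,"wx":0,"wy":0,"wz":0}]';python3 - <<'E'
from h import *
plan([559.3,-7.1,117],down(4.5))
E
```

```text
t: 19.7
tool_pos: [559.6, -7.7, 116.7]
tool_rot: [15.2, 90.0, -70.3]
force: [0.8, 0.2, -2.1]
gripper_width: 7.2
t 19.7 pos [559.6  -7.7 116.7] toolx [ 0.    -0.001 -1.   ] tooly head 4.5 w 7.2 F [ 0.8  0.2 -2.1]
rotvec [-0.      0.0007 -0.0002] then shift m (new axes) [-0.0003 -0.0002 -0.0006] | (old axes) [-0.0003 -0.0002 -0.0006]
```

```bash
python3 -m inch '[{"hand":0.0,"dx":0.0015,"dy":0,"dz":0,"wx":0,"wy":0,"wz":0},{"hand":0.0,"dx":0.002,"dy":0,"dz":0,"wx":0,"wy":0,"wz":0},{"hand":0.0,"dx":0.002,"dy":0,"dz":0,"wx":0,"wy":0,"wz":0},{"hand":0.0,"dx":0.0015,"dy":0,"dz":0,"wx":0,"wy":0,"wz":0},{"hand":0.0,"dx":0,"dy":0,"dz":0,"wx":0,"wy":0,"wz":0}]';python3 - <<'E'
from h import *
plan([559.3,-7.1,110],down(4.5))
b=snap("side","s15"); crop(b,230,130,340,220,7,"s15c.png")
E
```

```text
t: 20.12
tool_pos: [559.4, -7.3, 109.7]
tool_rot: [5.3, 90.0, -80.1]
force: [0.4, -0.0, -1.5]
gripper_width: 7.5
t 20.12 pos [559.4  -7.3 109.7] toolx [ 0. -0. -1.] tooly head 4.53 w 7.5 F [ 0.4 -0.  -1.5]
rotvec [ 0.0005  0.0003 -0.    ] then shift m (new axes) [-0.0003 -0.0001 -0.0002] | (old axes) [-0.0003 -0.0001 -0.0002]
```

View pics/s15c.png

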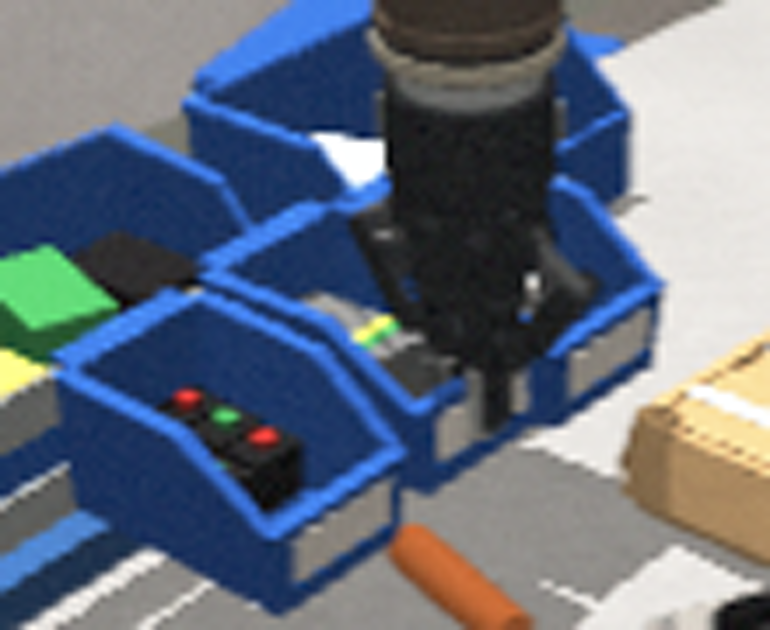

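```bash
python3 -m inch '[{"hand":0.0,"dx":0.0015,"dy":0,"dz":0,"wx":0,"wy":0,"wz":0},{"hand":0.0,"dx":0.0015,"dy":0,"dz":0,"wx":0,"wy":0,"wz":0},{"hand":0.0,"dx":0.001,"dy":0,"dz":0,"wx":0,"wy":0,"wz":0},{"hand":0.0,"dx":0,"dy":0,"dz":0,"wx":0,"wy":0,"wz":0}]';python3 -m inch '[{"hand":0.0,"dx":0.0005,"dy":0,"dz":0,"wx":0,"wy":0,"wz":0},{"hand":0.0,"dx":0.0005,"dy":0,"dz":0,"wx":0,"wy":0,"wz":0},{"hand":0.0,"dx":0,"dy":0,"dz":0,"wx":0,"wy":0,"wz":0}]'
```

```text
t: 20.5
tool_pos: [559.5, -7.2, 105.8]
tool_rot: [43.6, 90.0, -41.8]
force: [-0.3, 1.0, -0.9]
gripper_width: 7.3
t: 20.75
tool_pos: [559.6, -7.2, 105.0]
tool_rot: [53.9, 90.0, -31.6]
force: [0.6, 0.4, -0.6]
gripper_width: 7.5
```

```bash
python3 -m inch '[{"hand":0.0,"dx":0.0005,"dy":0,"dz":0,"wx":0,"wy":0,"wz":0},{"hand":0.0,"dx":0.0005,"dy":0,"dz":0,"wx":0,"wy":0,"wz":0},{"hand":0.0,"dx":0,"dy":0,"dz":0,"wx":0,"wy":0,"wz":0}]';python3 -m inch '[{"hand":0.0,"dx":0.0005,"dy":0,"dz":0,"wx":0,"wy":0,"wz":0},{"hand":0.0,"dx":0.0005,"dy":0,"dz":0,"wx":0,"wy":0,"wz":0},{"hand":0.0,"dx":0,"dy":0,"dz":0,"wx":0,"wy":0,"wz":0}]'
```

```text
t: 21.0
tool_pos: [559.8, -7.2, 104.1]
tool_rot: [65.5, 89.9, -20.0]
force: [-0.1, -0.0, 0.3]
gripper_width: 7.4
t: 21.25
tool_pos: [560.0, -7.2, 103.4]
tool_rot: [70.9, 89.9, -14.6]
force: [-0.5, 0.2, 2.0]
gripper_width: 7.6
```

```bash
python3 -m inch '[{"hand":0.0,"dx":0,"dy":-0.001,"dz":0,"wx":0,"wy":0,"wz":0},{"hand":0.0,"dx":0,"dy":-0.001,"dz":0,"wx":0,"wy":0,"wz":0},{"hand":0.0,"dx":0.001,"dy":0.0004,"dz":0,"wx":0,"wy":0,"wz":0.0079},{"hand":0.0,"dx":0.001,"dy":0.0004,"dz":0,"wx":0,"wy":0,"wz":0.0079},{"hand":0.0,"dx":0.001,"dy":0.0004,"dz":0,"wx":0,"wy":0,"wz":0.0079},{"hand":0.0,"dx":0.001,"dy":0.0004,"dz":0,"wx":0,"wy":0,"wz":0.0079},{"hand":0.0,"dx":0.001,"dy":0.0004,"dz":0,"wx":0,"wy":0,"wz":0.0079},{"hand":0.0,"dx":0,"dy":0,"dz":0,"wx":0,"wy":0,"wz":0},{"hand":0.0,"dx":0,"dy":0,"dz":0,"wx":0,"wy":0,"wz":0}]';python3 - <<'E'
from h import *
from rig import readout
print(readout.get_obs()["ft_torque"])
plan([559.3,-7.1,110],down(4.5))
b=snap("side","s16"); crop(b,230,130,340,220,7,"s16c.png")
E
```

```text
t: 22.0
tool_pos: [559.9, -7.3, 98.3]
tool_rot: [89.3, 87.7, 3.8]
force: [1.9, -0.0, 5.0]
gripper_width: 7.5
[ 0.19352066 -1.04847446  0.13944456]
t 22.0 pos [559.9  -7.3  98.3] toolx [ 0.041  0.003 -0.999] tooly head 4.53 w 7.5 F [ 1.9 -0.   5. ]
rotvec [ 0.0006  0.0005 -0.0409] then shift m (new axes) [-0.0117 -0.0006 -0.0002] | (old axes) [-0.0118 -0.0001 -0.0002]
```

View pics/s16c.png

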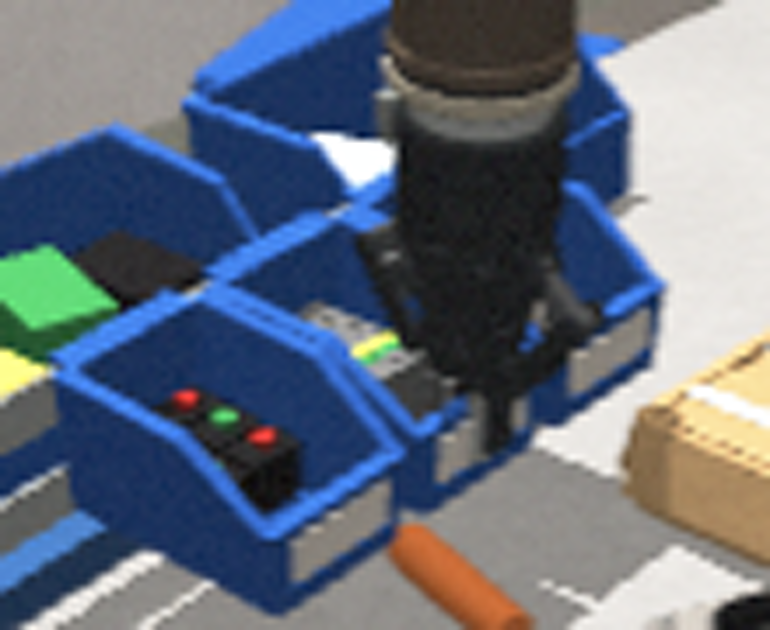

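```bash
python3 -m inch '[{"hand":0.0,"dx":0.0007,"dy":0.0005,"dz":0,"wx":0,"wy":0,"wz":0.0079},{"hand":0.0,"dx":0.0008,"dy":0.0005,"dz":0,"wx":0,"wy":0,"wz":0.0079},{"hand":0.0,"dx":0.0009,"dy":0.0005,"dz":0,"wx":0,"wy":0,"wz":0.0079},{"hand":0.0,"dx":0.0009,"dy":0.0005,"dz":0,"wx":0,"wy":0,"wz":0.0079},{"hand":0.0,"dx":0,"dy":0,"dz":0,"wx":0,"wy":0,"wz":0},{"hand":0.0,"dx":0,"dy":0,"dz":0,"wx":0,"wy":0,"wz":0}]';python3 - <<'E'
from h import *
from rig import readout
print(readout.get_obs()["ft_torque"])
plan([559.3,-7.1,110],down(4.5))
E
```

```text
t: 22.55
tool_pos: [561.4, -7.6, 95.1]
tool_rot: [88.7, 85.9, 3.3]
force: [-1.0, -1.7, 10.4]
gripper_width: 7.5
[-0.16700638 -0.2068276   0.27154879]
t 22.55 pos [561.4  -7.6  95.1] toolx [ 0.071  0.004 -0.997] tooly head 4.54 w 7.5 F [-1.  -1.7 10.4]
rotvec [ 0.0006  0.0015 -0.0713] then shift m (new axes) [-0.0149 -0.0021 -0.0006] | (old axes) [-0.015  -0.001  -0.0006]
```

```bash
python3 -m inch '[{"hand":0.0,"dx":-0.0008,"dy":0,"dz":0,"wx":0,"wy":0,"wz":0},{"hand":0.0,"dx":-0.0008,"dy":0,"dz":0,"wx":0,"wy":0,"wz":0},{"hand":0.0,"dx":0,"dy":0,"dz":0,"wx":0,"wy":0,"wz":0},{"hand":0.0,"dx":0,"dy":0,"dz":0,"wx":0,"wy":0,"wz":0}]';python3 - <<'E'
from h import *
from rig import readout
print(readout.get_obs()["ft_torque"])
plan([559.3,-7.1,110],down(4.5))
a=snap("top","t17"); crop(a,280,110,370,190,8,"t17c.png")
b=snap("side","s17"); crop(b,230,130,340,220,7,"s17c.png")
E
```

```text
t: 22.88
tool_pos: [561.2, -7.3, 95.9]
tool_rot: [89.7, 86.0, 4.2]
force: [2.9, -0.5, -0.1]
gripper_width: 7.4
[ 0.02552137 -0.38286302  0.19596572]
t 22.88 pos [561.2  -7.3  95.9] toolx [ 0.07   0.005 -0.998] tooly head 4.52 w 7.4 F [ 2.9 -0.5 -0.1]
rotvec [ 0.0003  0.0003 -0.0705] then shift m (new axes) [-0.0141 -0.0019 -0.0003] | (old axes) [-0.0142 -0.0009 -0.0003]
```

View pics/s17c.png

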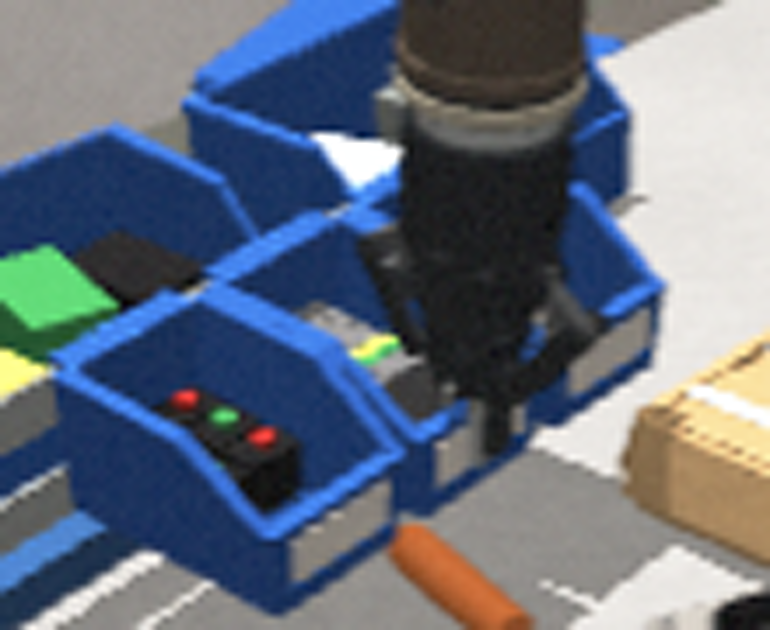

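View pics/t17c.png

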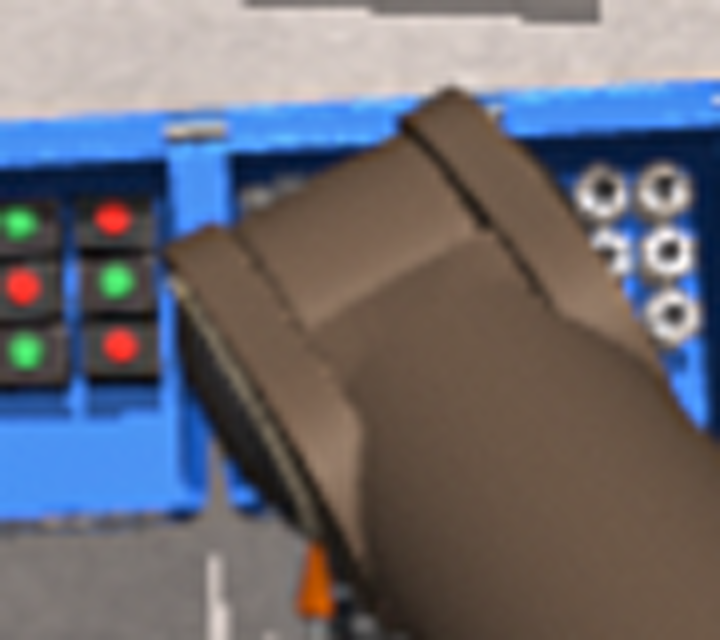

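```bash
python3 -m inch '[{"hand":0.0,"dx":0.0003,"dy":0.0006,"dz":0,"wx":0,"wy":0,"wz":0.003},{"hand":0.0,"dx":0.0003,"dy":0.0005,"dz":0,"wx":0,"wy":0,"wz":0.003},{"hand":0.0,"dx":0,"dy":0,"dz":0,"wx":0,"wy":0,"wz":0},{"hand":0.0,"dx":0,"dy":0,"dz":0,"wx":0,"wy":0,"wz":0}]' 40;python3 - <<'E'
from h import *
from rig import readout
print(readout.get_obs()["ft_torque"])
plan([559.3,-7.1,110],down(4.5))
E
```

```text
t: 23.32
tool_pos: [561.5, -7.4, 95.4]
tool_rot: [89.2, 85.7, 3.7]
force: [-5.1, -1.2, 1.9]
gripper_width: 7.2
[-0.26403572  1.02152456  0.20800276]
t 23.32 pos [561.5  -7.4  95.4] toolx [ 0.075  0.005 -0.997] tooly head 4.53 w 7.2 F [-5.1 -1.2  1.9]
rotvec [ 0.0004  0.001  -0.0748] then shift m (new axes) [-0.0146 -0.0022 -0.0005] | (old axes) [-0.0147 -0.0011 -0.0005]
```

```bash
python3 -m inch '[{"hand":0.0,"dx":-0.0002,"dy":-0.0006,"dz":0,"wx":0,"wy":0,"wz":0},{"hand":0.0,"dx":0,"dy":0,"dz":0,"wx":0,"wy":0,"wz":0},{"hand":0.0,"dx":0,"dy":0,"dz":0,"wx":0,"wy":0,"wz":0}]' 20
```

```text
t: 23.57
tool_pos: [561.5, -7.3, 95.7]
tool_rot: [89.6, 85.6, 4.1]
force: [-3.5, -0.9, -1.0]
gripper_width: 7.0
```

```bash
python3 -m inch '[{"hand":0.0,"dx":0.0002,"dy":-0.0005,"dz":0,"wx":0,"wy":0,"wz":0},{"hand":0.0,"dx":0,"dy":0,"dz":0,"wx":0,"wy":0,"wz":0},{"hand":0.0,"dx":0,"dy":0,"dz":0,"wx":0,"wy":0,"wz":0}]' 20
```

```text
t: 23.82
tool_pos: [561.5, -7.2, 95.7]
tool_rot: [89.6, 85.6, 4.1]
force: [-2.1, -1.4, -0.6]
gripper_width: 7.2
```

```bash
python3 -m inch '[{"hand":0.008,"dx":0,"dy":0,"dz":0,"wx":0,"wy":0,"wz":0},{"hand":0.009,"dx":0,"dy":0,"dz":0,"wx":0,"wy":0,"wz":0},{"hand":0.010,"dx":0,"dy":0,"dz":0,"wx":0,"wy":0,"wz":0},{"hand":0.011,"dx":0,"dy":0,"dz":0,"wx":0,"wy":0,"wz":0},{"hand":0.012,"dx":0,"dy":0,"dz":0,"wx":0,"wy":0,"wz":0},{"hand":0.014,"dx":0,"dy":0,"dz":0,"wx":0,"wy":0,"wz":0},{"hand":0.016,"dx":0,"dy":0,"dz":0,"wx":0,"wy":0,"wz":0},{"hand":0.02,"dx":0,"dy":0,"dz":0,"wx":0,"wy":0,"wz":0},{"hand":0.025,"dx":0,"dy":0,"dz":0,"wx":0,"wy":0,"wz":0},{"hand":0.025,"dx":0,"dy":0,"dz":0,"wx":0,"wy":0,"wz":0},{"hand":0.025,"dx":0,"dy":0,"dz":0,"wx":0,"wy":0,"wz":0}]' 20;python3 - <<'E'
from h import *
plan([559.3,-7.1,110],down(4.5))
b=snap("side","s18"); crop(b,230,130,340,220,7,"s18c.png")
E
```

```text
t: 24.73
tool_pos: [561.9, -7.1, 95.9]
tool_rot: [89.8, 85.5, 4.3]
force: [0.5, -0.3, 0.2]
gripper_width: 24.9
t 24.73 pos [561.9  -7.1  95.9] toolx [ 0.077  0.006 -0.997] tooly head 4.52 w 24.9 F [ 0.5 -0.3  0.2]
rotvec [ 0.0004  0.0003 -0.0777] then shift m (new axes) [-0.0141 -0.0026 -0.0002] | (old axes) [-0.0142 -0.0015 -0.0002]
```

View pics/s18c.png

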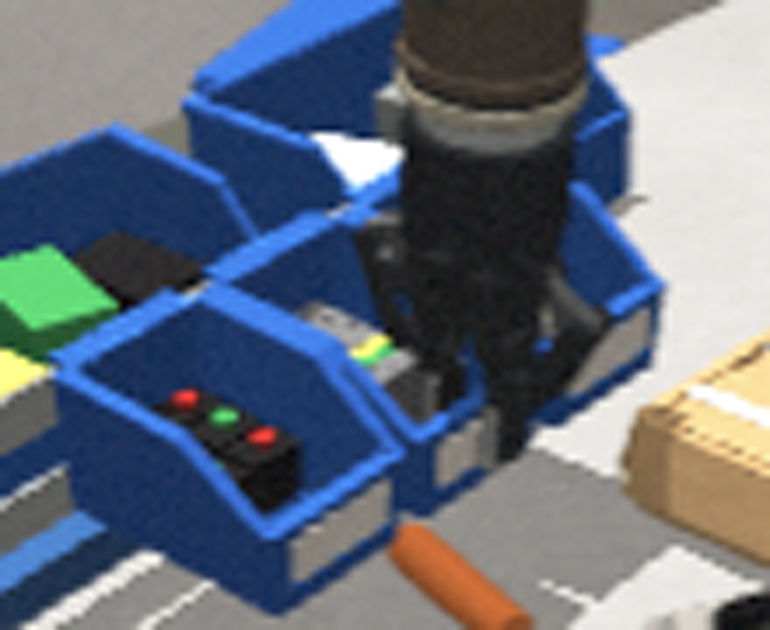

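```bash
python3 -m inch '[{"hand":0.025,"dx":-0.004,"dy":0,"dz":0,"wx":0,"wy":0,"wz":0},{"hand":0.025,"dx":-0.008,"dy":0,"dz":0,"wx":0,"wy":0,"wz":0},{"hand":0.025,"dx":-0.012,"dy":0,"dz":0,"wx":0,"wy":0,"wz":0},{"hand":0.025,"dx":-0.018,"dy":0,"dz":0,"wx":0,"wy":0,"wz":0},{"hand":0.025,"dx":-0.022,"dy":0,"dz":0,"wx":0,"wy":0,"wz":0},{"hand":0.025,"dx":-0.024,"dy":0,"dz":0,"wx":0,"wy":0,"wz":0},{"hand":0.025,"dx":-0.024,"dy":-0.008,"dz":0,"wx":0,"wy":0,"wz":0},{"hand":0.025,"dx":-0.016,"dy":-0.02,"dz":0,"wx":0,"wy":0,"wz":0},{"hand":0.025,"dx":-0.008,"dy":-0.03,"dz":0,"wx":0,"wy":0,"wz":0},{"hand":0.025,"dx":0,"dy":-0.035,"dz":0,"wx":0,"wy":0,"wz":0},{"hand":0.025,"dx":0,"dy":-0.035,"dz":0,"wx":0,"wy":0,"wz":0},{"hand":0.025,"dx":0,"dy":-0.03,"dz":0,"wx":0,"wy":0,"wz":0},{"hand":0.025,"dx":0,"dy":-0.02,"dz":0,"wx":0,"wy":0,"wz":0},{"hand":0.025,"dx":0,"dy":-0.008,"dz":0,"wx":0,"wy":0,"wz":0},{"hand":0.025,"dx":0,"dy":0,"dz":0,"wx":0,"wy":0,"wz":0},{"hand":0.025,"dx":0,"dy":0,"dz":0,"wx":0,"wy":0,"wz":0}]' 20;python3 - <<'E'
from h import *
plan([559.3,-7.1,110],down(4.5))
a=snap("top","t19"); crop(a,230,100,410,200,4,"t19c.png")
b=snap("side","s19"); crop(b,200,130,340,250,5,"s19c.png")
E
```

```text
t: 26.12
tool_pos: [366.9, -22.7, 218.0]
tool_rot: [87.9, 85.5, 2.4]
force: [0.5, -0.3, -0.2]
gripper_width: 24.7
t 26.12 pos [366.9 -22.7 218. ] toolx [ 0.079  0.003 -0.997] tooly head 4.5 w 24.7 F [ 0.5 -0.3 -0.2]
rotvec [-0.      0.0029 -0.0792] then shift m (new axes) [ 0.108   0.193  -0.0005] | (old axes) [ 0.1229  0.1839 -0.0008]
```

View pics/s19c.png

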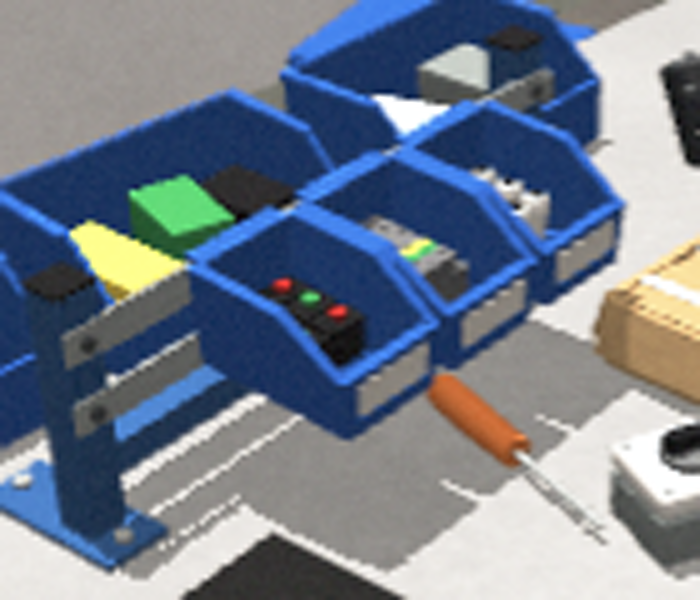

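View pics/t19c.png

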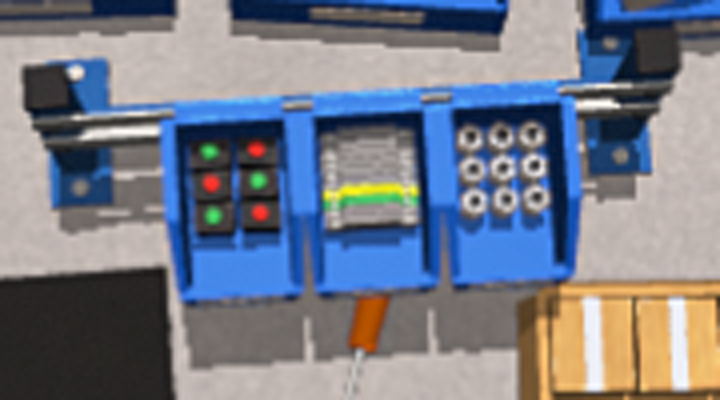

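The picture shows all three bins hung side by side (top crop: stock between x≈305 and 440), level with each other. A last fit of the spacing follows before handing in.

Run:
```python
from h import *
a=load("t19"); b=load("s19"); e=np.radians(4.5); n=np.array([-np.sin(e),np.cos(e)]); f=np.array([np.cos(e),np.sin(e)])
O=dict(L=(dict(bl=(161,120),fl=(183,302),fr=(300,296),hl=(173,106),hr=(285,98)),dict(bl=(190,264),fl=(346,382),fr=(438,326))),
S=(dict(fl=(314,297),fr=(438,290),hl=(311,97),hr=(422,90)),dict(fl=(462,312),fr=(536,264),mr=(488,198))),
Rr=(dict(fl=(452,288),fr=(574,280),br=(580,93),hl=(448,90),hr=(560,82)),dict(fl=(553,243),fr=(624,205),mr=(568,143))))
for k,(t,s) in O.items():
    y=fit([(a,cu(230,100,4,t)),(b,cu(200,130,5,s))],BP,[620,0,84,4.5,-4.5],[0,1,2,3],False);h=T(*y[:4],[66.5,0,71],pitch=y[4])[0];print(k,y.round(1),"hook",h.round(1),"lat",(h[:2]@n).round(1),"fwd",(h[:2]@f).round(1))
```

```text
L [610.2  94.7  84.1   4.2  -4.5] hook [670.8  99.2 160.1] lat 46.3 fwd 676.5
S [617.7  -2.6  80.8   4.9  -4.5] hook [678.2   2.6 156.8] lat -50.7 fwd 676.4
Rr [ 628.3 -100.9   79.9    5.5   -4.5] hook [688.7 -95.1 155.9] lat -148.9 fwd 679.1
```

```bash
python3 -c "
from rig import job; print(job.hand_in())"
```

```text
the job is handed in; nothing more can be done
None
```

The stock bin now hangs on the rail between the other two bins, and I handed the job in at about 26 s of the 64 s allowed. The hand-in reported no verdict.

**What I did:**
- I lifted the bin out of the carton by its left rim, set it down on the mat and let go.
- I gripped it again by the front wall. I slid it forward until its back touched the upper strip, which gave its distance from the rail. The contact came within about 1 mm of the camera estimate.
- I backed off to centre the slot and lowered the hook over the edge, with the bin easing the two neighbours apart. I then tilted the front down about 4.4° until the forces showed the foot resting on the lower strip, and opened the fingers slowly.

**What the last checks showed:**
- **Release:** the force on the tool was about 0 N after opening. The gripper is about 0.2 m clear and the bin had not visibly moved.
- **Spacing:** the bin centres are about 97 and 98 mm apart, where 90 to 125 mm is required. The neighbours moved only about 3 mm each.
- **Bystanders:** in the last picture the isolator by the rail and the screwdriver are where they were at the start. I did not measure them, and the other isolator and the tape roll were not in that last crop.

**Disagreements:**
- **Hook height:** the final fit put the stock and right hooks 3 to 4 mm below the edge, and the left one on it. Since the hook roofs rest on the edge, I put this down to fit error.
- **Forward position:** the left and stock hooks agreed, and the right one read about 3 mm farther back.
- **Camera fits:** the two cameras disagreed by up to 4 mm on some of the earlier bin fits.

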